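# Load and start the vial shaker mill

## Robot

A 7-joint arm with a two-finger parallel gripper is mounted at the origin on the work surface. World frame = base frame: x ahead of the robot, y to its left, z up, the work surface at z = 0. Lengths are in m, angles in rad, forces in N, time in s.
With the tool pointing down it reaches from about 0.4 to 0.875 m from the base axis. Payload 19.3 kg.
Tool frame: the origin (TCP) lies at the very end of the fingers, on their centre line; the grasp point (between the pads) lies 19 mm behind it; z points along the fingers, y is the line along which they close (so a half turn about z gives the same grasp; the last joint's range is limited). The gripper opens to 85 mm and grips with 20 to 120 N. Pads are 22 mm wide; open, the fingers measure 114 mm over their backs; the gripper's body (76 mm by 85 mm) begins 54 mm behind the grasp point. The pads swing forward as they close: fully open they stand 13 mm farther back than shut.
Start: joints at [-0.07, 0.521, -0.036, 1.599, 0.021, 1.021, -0.113], TCP at [0.625, -0, 0.231] pointing down, gripper open.
Joint ranges: [-2.91, 2.91], [-0.3, 2.13], [-1.5, 1.42], [0.17, 2.43], [-1.26, 4.41], [0.16, 1.93], [-2.52, 2.52]. Speed limits (rad/s): [1.89, 1.89, 2.39, 2.39, 3.01, 3.01, 3.01].

## Interface

Orientations are given as [roll, pitch, yaw] about the fixed x, y, z axes, in that order (R = Rz(yaw) Ry(pitch) Rx(roll)).
In Python, from workcell import observe, grab_frame, job_done gives the robot as it stands.
- The arm moves only by the tool move_arm, never from a script. Its argument "plan" is a list that holds one entry, the list of rows, each a list of 7 numbers: the shift along the tool's x, y, z each as a share of 0.02 m, from -1 to 1, then the turn, a rotation vector about the tool's x, y, z each as a share of 6 degrees, from -1 to 1, then the opening, from -1 (shut) to 1 (fully open). A call has exactly 10 rows; each row shifts and turns the commanded pose from where the row before left it, along the tool's axes as they then stand; what a row does not reach is not made up. A row lasts 1/10 s, in which the tool goes at most 50 mm and 8.59 degrees, less where a joint would pass 70% of its speed; a pose out of reach is approached as far as the arm can. A call with a number of a shift or a turn outside -1 to 1 is refused whole. A call with a gripper value outside its range is refused whole. The fingers move at their own pace and stop on an object; "grip_force" is the grip in N (left out, the last holds). Time passes only in rows, so rows that do not move let the fingers close, or fill a call up. It gives the time, the measured TCP pose, the force, the opening and the grip force at its end, in the units of the state.
- observe(): the state, without advancing time (a new reading comes with each control period).
- grab_frame(name): name is "scene" or "side" or "wrist"; returns a dict with "color" (400x640x3 uint8, red, green, blue), "intrinsics" (3x3 intrinsics, pixels), "position" and "orientation" of the camera in the world; the wrist camera has in their place "tool_from_camera" (4x4, takes a point from camera to tool coordinates, whose origin is the TCP and whose axes are the flange's). Camera axes: x right, y down, z forward; pixel columns grow to the right and rows downward; lengths in m; the calibration is good to about 2 mm. A picture is of the moment at which its call begins: read the wrist's pose just before it. There is no depth.
- job_done(): hands the job in; it is judged then, once.
The state is a dict: "clock": time; "qpos": joint angles; "qd": joint speeds; "joint_efforts": joint torques, N m; "position": TCP position; "tool_rot": TCP orientation; "force": force on the tool from outside, world axes, zero at the start; "moment": the same for the moment, N m; "grip_width": finger opening in m; "finger_force": force on a finger pad.
Only numpy, scipy, OpenCV 4.12 (cv2) and the standard library are available. Lean on these libraries where they do the work, as an engineer would, in place of code of your own. Each camera call takes 0.05 s, during which the arm holds its last target. There are 200 camera calls.

## Task

Clear the spent, white-capped vials out of the aluminium vial block into the yellow waste tub, set the block into the shaker mill's pocket and swing its locking lever fully shut, then stand every red-capped vial in a well of the block, right home. Press the sprung clamp frame down over the vials until the catch holds it by itself, and only then press the green start button. Leave the blue-capped vials, the tube rack and the slide box where they are.

Things in the scene. Friction and masses are not known exactly. Their poses are not given: they have to be found in the camera images.
- mill: ivory shaker mill (fixed), 240 mm deep (its x -130 to +110), 345 mm wide (y -140 to +205 mm); origin on the bench under it, x away from the robot, y left, z up. Its aluminium platform is 75 mm above the bench. Clamp hinge cheeks stand at x 60, y -94 and +94, 173 mm above the bench; the catch tower at x -65, y 93 to 123, 194 mm; the control pod is its left end (y over 130, 75 mm)
- pocket (a point): centre of the floor of the mill's pocket, at (-30, 0, 75) mm in the mill's frame: a recess for the block, 49 mm (mill x) by 173 mm (mill y) inside, walled by a dark steel rim 5 mm thick and 10 mm high
- block: loose aluminium vial block, 44 mm (x) by 144 mm (y) by 38 mm high, plus a ledge 12 mm long and 14 mm high at each y end (168 mm over all), about 400 g; origin at the centre of its underside; the same either way round. Four round wells in a row along y, 32 mm wide, 24 mm deep. It lies in the pocket long side along the mill's y, underside on the pocket floor
- well1 (a point): centre of the floor of the block's well at block y = -51 mm, 14 mm above its underside, 24 mm below its top (a vial pushed home stands with its underside centre here and rises 36 mm out of the block)
- well2 (a point): the same for the well at block y = -17 mm
- well3 (a point): the same for the well at block y = +17 mm
- well4 (a point): the same for the well at block y = +51 mm
- lever (a joint): block's locking lever on the mill's right, on a vertical pivot at (-30, -110) mm in the mill's frame: 0 = open, arm pointing to the mill's right (-y); 1.571 = fully shut, arm pointing to the mill's front (-x) (clockwise from above), its foot then over the block's right ledge. Stays where left; about 1.3 N at the knob moves it. Shut: over 1.35
- lever_knob (a point): centre of the top of the lever's black knob, an upright cylinder 16 mm in diameter and 36 mm tall, standing on the lever 48 mm out from the pivot; its top is 132.5 mm above the bench, the steel lever arm under it 90 to 97 mm above the bench
- clamp (a joint): sprung clamp frame, hinged along the mill's y at (60, 168) mm (x, z) in its frame: 0 = raised by its spring (95 degrees up from level), grows as it is pulled forward and down; 1.66 = level, where the sprung catch snaps over its left rail; 1.68 = stop. The handle takes about 2 N at first, 9 N near level, 5 N more to pass the catch. Press to the stop, let go; caught, it stays at about 1.65
- clamp_handle (a point): middle of the clamp's handle, a red round bar 12 mm in diameter along the mill's y between two side rails 162 mm apart, 150 mm from the hinge. Raised, 317 mm above the bench; level, 168 mm, and 60 mm in front of the row of wells. A rubber pad bar 90 mm from the hinge comes down just over the vial caps (it cannot close over a vial that is not home)
- start (a joint): the green start button's travel: 0 = up, 0.005 m = fully pressed (5 N); springs back. It counts as pressed beyond 0.003
- start_top (a point): centre of the top of the green start button, 24 mm in diameter, on the control pod at (-65, 168) mm in the mill's frame, 96 mm above the bench, pressed straight down
- red1: a 20 ml screw-cap sample vial, a plain upright cylinder 28 mm in diameter and 60 mm tall, glass below and a red cap (top 17 mm, also 28 mm across), 45 g; origin at the centre of its underside, z up along its axis; standing on the bench to the robot's right (not in every start are all four red-capped vials there)
- red2: a 20 ml screw-cap sample vial, a plain upright cylinder 28 mm in diameter and 60 mm tall, glass below and a red cap (top 17 mm, also 28 mm across), 45 g; origin at the centre of its underside, z up along its axis; standing on the bench to the robot's right (not in every start are all four red-capped vials there)
- red3: a 20 ml screw-cap sample vial, a plain upright cylinder 28 mm in diameter and 60 mm tall, glass below and a red cap (top 17 mm, also 28 mm across), 45 g; origin at the centre of its underside, z up along its axis; standing on the bench to the robot's right (not in every start are all four red-capped vials there)
- red4: a 20 ml screw-cap sample vial, a plain upright cylinder 28 mm in diameter and 60 mm tall, glass below and a red cap (top 17 mm, also 28 mm across), 45 g; origin at the centre of its underside, z up along its axis; standing on the bench to the robot's right (not in every start are all four red-capped vials there)
- blue1: a 20 ml screw-cap sample vial, a plain upright cylinder 28 mm in diameter and 60 mm tall, glass below and a blue cap (top 17 mm, also 28 mm across), 45 g; origin at the centre of its underside, z up along its axis; standing on the bench to the robot's right; a control that is not to be loaded
- blue2: a 20 ml screw-cap sample vial, a plain upright cylinder 28 mm in diameter and 60 mm tall, glass below and a blue cap (top 17 mm, also 28 mm across), 45 g; origin at the centre of its underside, z up along its axis; standing on the bench to the robot's right; a control that is not to be loaded
- spent1: a 20 ml screw-cap sample vial, a plain upright cylinder 28 mm in diameter and 60 mm tall, glass below and a white cap (top 17 mm, also 28 mm across), 30 g; origin at the centre of its underside, z up along its axis; spent, empty waste, standing in an end well of the block at the start; one or two of them are there
- spent2: a 20 ml screw-cap sample vial, a plain upright cylinder 28 mm in diameter and 60 mm tall, glass below and a white cap (top 17 mm, also 28 mm across), 30 g; origin at the centre of its underside, z up along its axis; spent, empty waste, standing in an end well of the block at the start; one or two of them are there
- waste_tub: open yellow waste tub left of the mill, 110 mm (x) by 130 mm (y) by 100 mm high outside with a rim 3 to 6 mm wider, walls 4 mm, 600 g, loose; origin at the centre of its underside. Spent vials are to end inside it, lying or standing anyhow
- tube_rack: bystander: cream tube rack, 75 by 190 by 57 mm, behind the mill; origin at the centre of its underside
- slide_box: bystander: dark grey slide box, 60 by 100 by 30 mm, behind the block; origin at the centre of its underside

How it is judged:
On the way, in this order (a step that is already met when the one before it is completed fails the run):
1. the block is seated in the pocket with its locking lever shut (distance between block and pocket below 0.006 m and angle between the y axis of block and the y axis of mill, either way round below 0.06 rad and value of joint lever above 1.35 rad), for 0.2 s.
2. every red-capped vial stands home in a well and the clamp is down past its catch (all of step 1 and (distance between red1 and well1 below 0.007 m or distance between red1 and well2 below 0.007 m or distance between red1 and well3 below 0.007 m or distance between red1 and well4 below 0.007 m) and (distance between red2 and well1 below 0.007 m or distance between red2 and well2 below 0.007 m or distance between red2 and well3 below 0.007 m or distance between red2 and well4 below 0.007 m) and (distance between red3 and well1 below 0.007 m or distance between red3 and well2 below 0.007 m or distance between red3 and well3 below 0.007 m or distance between red3 and well4 below 0.007 m) and (distance between red4 and well1 below 0.007 m or distance between red4 and well2 below 0.007 m or distance between red4 and well3 below 0.007 m or distance between red4 and well4 below 0.007 m) and value of joint clamp above 1.62 rad), for 0.3 s.
3. the start button is pressed (value of joint start above 0.003 m).
At the end, for the whole second after the job is handed in: Block in the pocket (within 6 mm, 0.06 rad), lever over 1.35 rad, every red-capped vial home in a well (underside centre within 7 mm of the well floor's), clamp caught (over 1.62 rad), button pressed and up again, blue-capped vials upright, spent vials in the tub (all of step 2 and value of joint start below 0.002 m and x of spent1 in the frame of waste_tub between -0.056 and 0.056 m and y of spent1 in the frame of waste_tub between -0.066 and 0.066 m and z of each of spent1, spent2 in the frame of waste_tub below 0.09 m and x of spent2 in the frame of waste_tub between -0.056 and 0.056 m and y of spent2 in the frame of waste_tub between -0.066 and 0.066 m and angle between each of blue1, blue2's own z axis and vertical below 0.2 rad); the robot touches nothing.
It fails at once if the start button is pressed while the clamp is not latched (value of joint start above 0.003 m and value of joint clamp below 1.6 rad).
It fails at once if a blue-capped vial is carried off or knocked over (distance of any of blue1, blue2 from where it was at the start of the episode above 0.06 m or angle between any of blue1, blue2's own z axis and vertical above 0.8 rad).
It fails at once if the tube rack or the slide box is shifted by more than 60 mm (distance of any of tube_rack, slide_box from where it was at the start of the episode above 0.06 m).
Of spent1, spent2 only 1 to 2 are there at a start; the rules pass over those that are not, and their reading is None.
Of red1, red2, red3, red4 only 2 to 4 are there at a start; the rules pass over those that are not, and their reading is None.
At some moment in a run one of block, waste_tub may be knocked a few centimetres aside while the robot is not near it.
It also fails if it takes over 210 s, if anything falls off the work surface, if the arm or the gripper's body presses on something with over 40 N, if the wrist force passes 120 N, or if a joint passes its speed limit or range.

## Working session

There is one attempt and no reset: what is moved stays moved. The work goes in short steps, Python scripts to look and compute and a tool call to move; the robot and the scene stay as the last step left them, time stands still between calls to the robot, and variables do not carry over. Pictures are saved under pics/ and viewed, at most 14 in all, crops included, and the job is handed in when it is done.

Besides the shell and the picture viewer there is one more tool, called after "Emit:" by a JSON object that holds its "name" and its "arguments", one argument or row to a line. move_arm: Moves the arm, as the interface text tells. Shift numbers are shares of 0.02 m and turn numbers shares of 6 degrees, none past 1 either way. Its arguments: {"type":"object","properties":{"plan":{"type":"array"},"grip_force":{"type":"number"}},"required":["plan"]}

```bash
mkdir -p pics; ls; cat > h.py <<'E'
import numpy as np, cv2
from scipy.spatial.transform import Rotation as R
from workcell import observe, grab_frame, job_done
def cam(f,st=None):
    K=np.array(f["intrinsics"])
    if "position" in f:
        o=np.array(f["orientation"]); p=np.array(f["position"])
        M=o if o.shape==(3,3) else R.from_euler('xyz',o).as_matrix()
    else:
        T=np.array(f["tool_from_camera"]); r=np.array(st["tool_rot"])
        r=r if r.shape==(3,3) else R.from_euler('xyz',r).as_matrix()
        M=r@T[:3,:3]; p=r@T[:3,3]+np.array(st["position"])
    return K,M,p
def ray(c,u,v,z):
    K,M,p=c; d=M@np.linalg.solve(K,[u,v,1.]); return p+d*(z-p[2])/d[2]
def proj(c,P):
    K,M,p=c; q=K@(M.T@(np.array(P)-p)); return q[:2]/q[2]
def save(f,n): cv2.imwrite(f"pics/{n}.png",f["color"][:,:,::-1])
E
python3 - <<'E'
from h import *
import pickle
st=observe(); print({k:np.round(v,3) for k,v in st.items()})
for n in ["scene","side","wrist"]:
    f=grab_frame(n); save(f,n+"0"); pickle.dump((f,st),open(n+".pkl","wb"))
    c=cam(f,st); print(n,np.round(c[0],1).tolist(),np.round(c[1],3).tolist(),np.round(c[2],3), f.get("orientation"))
a=cv2.imread("pics/scene0.png");b=cv2.imread("pics/side0.png")
E
```

```text
pics
{'clock': np.float64(0.0), 'qpos': array([-0.07 ,  0.522, -0.036,  1.6  ,  0.021,  1.021, -0.113]), 'qd': array([ 0.001,  0.   , -0.001,  0.   , -0.   , -0.   ,  0.   ]), 'joint_efforts': array([-4.0000e-03, -9.2711e+01,  1.9780e+00, -3.6993e+01,  1.8000e-02,
        8.0000e-03, -0.0000e+00]), 'position': array([ 0.625, -0.   ,  0.231]), 'tool_rot': array([-3.14 ,  0.   ,  1.571]), 'force': array([0.449, 0.125, 0.175]), 'moment': array([-0.005, -0.001, -0.055]), 'finger_force': np.float64(0.0), 'grip_width': np.float64(0.085)}
scene [[384.5, 0.0, 318.8], [0.0, 384.5, 200.3], [0.0, 0.0, 1.0]] [[0.504, 0.488, -0.713], [0.864, -0.294, 0.409], [-0.01, -0.822, -0.569]] [ 1.38  -0.416  0.811] [-2.17654813  0.01035043  1.04290526]
side [[507.8, 0.0, 324.9], [0.0, 507.8, 202.0], [0.0, 0.0, 1.0]] [[-0.844, -0.351, 0.405], [-0.536, 0.53, -0.657], [0.016, -0.772, -0.636]] [-0.067  1.116  1.204] [-2.25966109 -0.01606382 -2.57550532]
wrist [[339.0, 0.0, 318.7], [0.0, 339.0, 195.9], [0.0, 0.0, 1.0]] [[1.0, 0.0, -0.001], [-0.0, -0.945, -0.328], [-0.002, 0.328, -0.945]] [0.625 0.085 0.372] None
```

View pics/scene0.png

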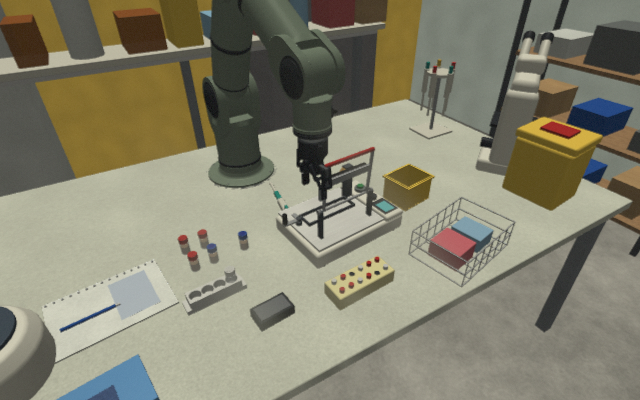

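View pics/side0.png

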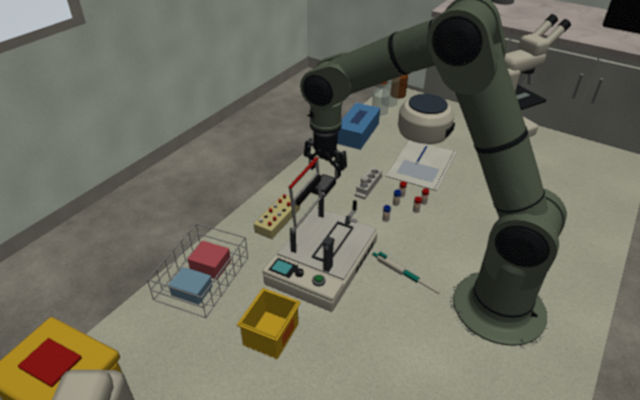

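View pics/wrist0.png

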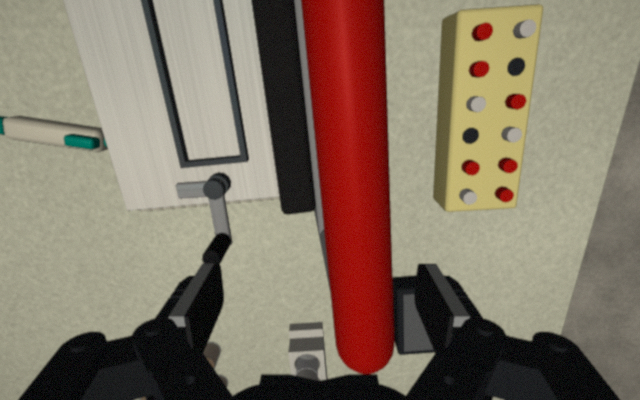

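```bash
python3 - <<'E'
import cv2
a=cv2.imread("pics/scene0.png")[140:320,170:440]; cv2.imwrite("pics/sc.png",cv2.resize(a,None,fx=2.9,fy=2.9,interpolation=cv2.INTER_CUBIC))
a=cv2.imread("pics/side0.png")[150:360,230:450]; cv2.imwrite("pics/sd.png",cv2.resize(a,None,fx=2.8,fy=2.8,interpolation=cv2.INTER_CUBIC))
E
```

```text
(no output)
```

View pics/sc.png

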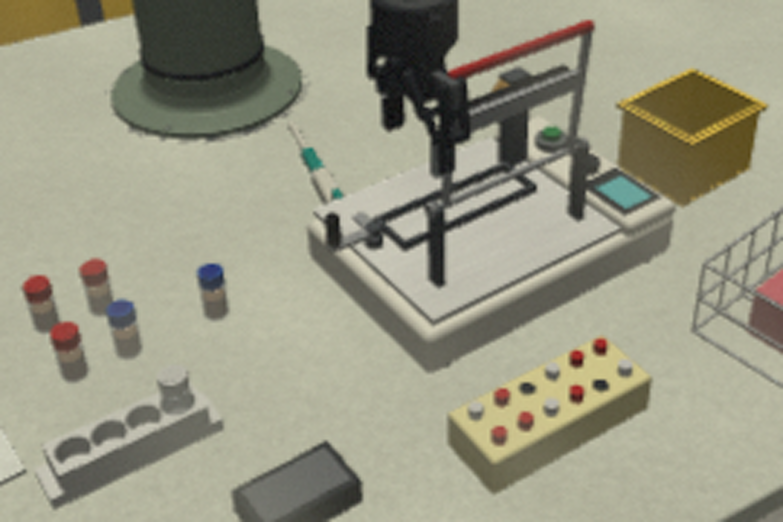

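View pics/sd.png

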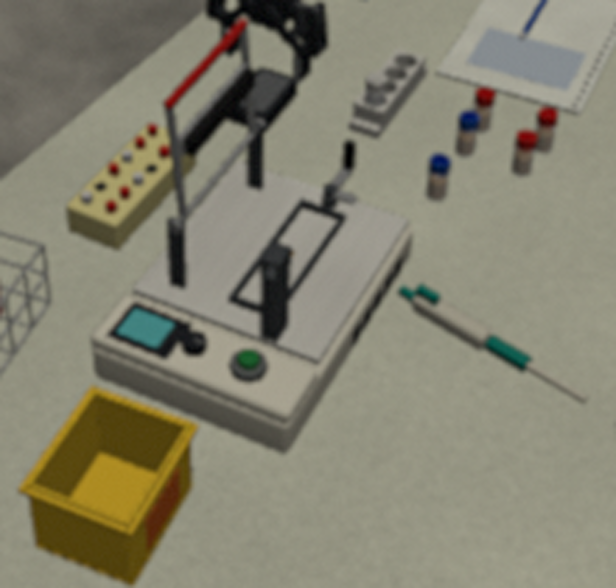

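```bash
cat > m.py <<'E'
from h import *
import pickle
from scipy.optimize import least_squares
fs,st=pickle.load(open("scene.pkl","rb"));fd,_=pickle.load(open("side.pkl","rb"))
cs=cam(fs);cd=cam(fd)
S=lambda u,v:(cs,170+u/2.9,140+v/2.9)
D=lambda u,v:(cd,230+u/2.8,150+v/2.8)
def tri(*o):
    f=lambda X:np.concatenate([proj(c,X)-[u,v] for c,u,v in o]); r=least_squares(f,[.6,0,.06]);return np.round(r.x,4),round(abs(r.fun).max(),1)
def fit(pts,x0):
    def f(q):
        M=R.from_euler('z',q[2]).as_matrix()
        return np.concatenate([proj(c,M@P+[q[0],q[1],0])-[u,v] for P,(c,u,v) in pts])
    r=least_squares(f,x0,loss='soft_l1');return r.x,np.round(r.fun.reshape(-1,2),1)
if __name__=="__main__":
    for n,a in dict(ra=(38,283),rb=(95,266),rc=(65,330),b1=(122,308),b2=(211,270)).items(): print(n,ray(*S(*a),.06).round(3))
    for n,a in dict(r1=(485,95),b=(468,120),r2=(547,116),r3=(526,139),b2=(439,163)).items(): print(n,ray(*D(*a),.06).round(3))
    m=lambda *a:np.array(a)/1000
    P=[(m(-65,168,96),S(550,131)),(m(-65,168,96),D(248,357)),(m(-65,108,194),S(516,74)),(m(-65,108,194),D(276,250)),
    (m(-.5,-91.5,85),S(405,245)),(m(-.5,91.5,85),S(535,187)),(m(-.5,-91.5,85),D(305,203)),(m(-59.5,-91.5,85),D(343,215)),(m(-.5,91.5,85),D(232,299)),
    (m(60,-94,173),S(437,207)),(m(60,94,173),S(579,147)),(m(60,-94,173),D(255,125)),(m(60,94,173),D(177,222)),
    (m(-30,-158,132.5),S(332,217)),(m(-30,-158,132.5),D(349,146)),(m(73,81,317),S(590,25)),(m(73,81,317),D(169,103)),(m(73,-81,317),D(242,25))]
    print("mill",*fit(P,[.6,.1,0]))
    print("tubS",[ray(*S(*a),.1).round(3).tolist() for a in [(620,104),(693,69),(764,105),(692,142)]])
    print("tubD",[ray(*D(*a),.1).round(3).tolist() for a in [(97,390),(194,428),(130,528),(25,488)]])
    print("wells",[ray(*S(*a),.038).round(3).tolist() for a in [(73,448),(108,430),(144,414)]],ray(*S(173,377),.074).round(3))
E
python3 m.py
```

```text
ra [ 0.398 -0.328  0.06 ]
rb [ 0.401 -0.269  0.06 ]
rc [ 0.484 -0.323  0.06 ]
b1 [ 0.481 -0.265  0.06 ]
b2 [ 0.471 -0.165  0.06 ]
r1 [ 0.477 -0.317  0.06 ]
b [ 0.472 -0.256  0.06 ]
r2 [ 0.39  -0.321  0.06 ]
r3 [ 0.393 -0.262  0.06 ]
b2 [ 0.464 -0.157  0.06 ]
mill [0.55306695 0.10958988 0.10093455] [[ 0.3 -1.2]
 [ 0.1 -0.7]
 [-0.4 -1.1]
 [-0.1  0.5]
 [-0.3 -1.1]
 [ 0.6 -1.8]
 [-1.9 -2.1]
 [ 0.8 -0.8]
 [-1.5 -1.3]
 [-0.5 -1.7]
 [ 0.3 -2.8]
 [ 0.4 -0.6]
 [-0.1 -0.7]
 [ 0.3 -0.8]
 [-0.6 -1.4]
 [-0.5 -0.4]
 [-0.2  0.3]
 [-0.1 -0.5]]
tubS [[0.476, 0.37, 0.1], [0.456, 0.505, 0.1], [0.569, 0.519, 0.1], [0.587, 0.388, 0.1]]
tubD [[0.572, 0.396, 0.1], [0.462, 0.383, 0.1], [0.445, 0.511, 0.1], [0.554, 0.529, 0.1]]
wells [[0.618, -0.357, 0.038], [0.613, -0.323, 0.038], [0.611, -0.288, 0.038]] [ 0.616 -0.256  0.074]
```

Emit:
{"name": "move_arm", "arguments": {
  "plan": [
    [[-1,0,0,0,0,0,1],[-1,0,0,0,0,0,1],[-1,-0.5,0,0,0,0,1],[-1,-0.5,0,0,0,0,1],[-1,-0.5,0,0,0,0,1],[-1,-0.5,0,0,0,0,1],[-1,-0.5,0,0,0,0,1],[-1,-0.5,0,0,0,0,1],[-1,-0.5,0,0,0,0,1],[-1,-0.5,0,0,0,0,1]]
  ]
}}

```text
clock: 1.15
position: [0.5444, -0.2008, 0.2311]
tool_rot: [-3.141, -0.0, 1.571]
force: [0.4, -0.4, -0.3]
grip_width: 0.0854
finger_force: 0.0
```

Emit:
{"name": "move_arm", "arguments": {
  "plan": [
    [[-1,-0.5,0,0,0,0,1],[-1,-0.5,0,0,0,0,1],[-0.5,0,0,0,0,0,1],[0,0,0,0,0,-0.5,1],[0,0,0,0,0,-0.455,1],[0,0,0,0,0,0,1],[0,0,0,0,0,0,1],[0,0,0,0,0,0,1],[0,0,0,0,0,0,1],[0,0,0,0,0,0,1]]
  ]
}}

```text
clock: 2.15
position: [0.525, -0.2499, 0.2313]
tool_rot: [-3.142, -0.0, 1.671]
force: [-0.8, 0.6, -0.3]
grip_width: 0.0857
finger_force: 0.0
```

```bash
cat > look.py <<'E'
import sys,pickle
from h import *
st=observe();f=grab_frame(sys.argv[1]);save(f,sys.argv[2]);pickle.dump((f,st),open(sys.argv[2]+".pkl","wb"))
print(st["clock"],st["position"].round(4),st["tool_rot"].round(3),st["force"].round(1))
E
python3 look.py wrist w1; python3 look.py side s1
```

```text
2.15 [ 0.525  -0.2499  0.2313] [-3.142 -0.     1.671] [-0.8  0.6 -0.3]
2.2 [ 0.5251 -0.2499  0.2313] [3.142 0.    1.671] [ 0.1  0.5 -0.1]
```

View pics/w1.png

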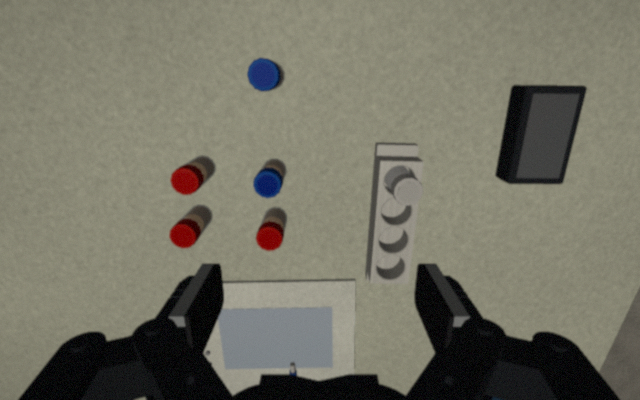

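```bash
python3 - <<'E'
from h import *
import pickle
f,st=pickle.load(open("w1.pkl","rb"));c=cam(f,st)
im=f["color"][:300].astype(int); r,g,b=im[...,0],im[...,1],im[...,2]
for n,m in (("red",(r>110)&(g<60)),("blue",(b>90)&(r<70))):
    k,_,s,ce=cv2.connectedComponentsWithStats(m.astype(np.uint8))
    for i in range(1,k):
        if s[i,4]>80: print(n,s[i,4],s[i].tolist(),ce[i].round(1),ray(c,*ce[i],.06).round(4))
print("spent",ray(c,405,190,.074).round(4))
for p in [(391,268),(393,240),(396,212)]: print("well",ray(c,*p,.038).round(4))
for p in [(421,158),(379,158),(404,278)]: print("top",ray(c,*p,.038).round(4))
a=f["color"][130:300,350:450,::-1]; cv2.imwrite("pics/w1c.png",cv2.resize(a,None,fx=3.5,fy=3.5,interpolation=cv2.INTER_CUBIC))
E
```

```text
red 536 [171, 169, 27, 25, 536] [184.2 181. ] [ 0.3974 -0.2712  0.06  ]
red 450 [170, 225, 25, 23, 450] [182.2 235.7] [ 0.3935 -0.33    0.06  ]
red 441 [257, 227, 25, 23, 441] [268.7 238.3] [ 0.4814 -0.3242  0.06  ]
blue 752 [248, 58, 30, 33, 752] [262.6  74.2] [ 0.468 -0.167  0.06 ]
blue 529 [254, 172, 27, 26, 529] [266.7 184. ] [ 0.4765 -0.2664  0.06  ]
spent [ 0.6062 -0.2549  0.074 ]
well [ 0.6182 -0.3586  0.038 ]
well [ 0.6144 -0.3238  0.038 ]
well [ 0.612  -0.2909  0.038 ]
top [ 0.6268 -0.2306  0.038 ]
top [ 0.5848 -0.2348  0.038 ]
top [ 0.6351 -0.37    0.038 ]
```

View pics/w1c.png

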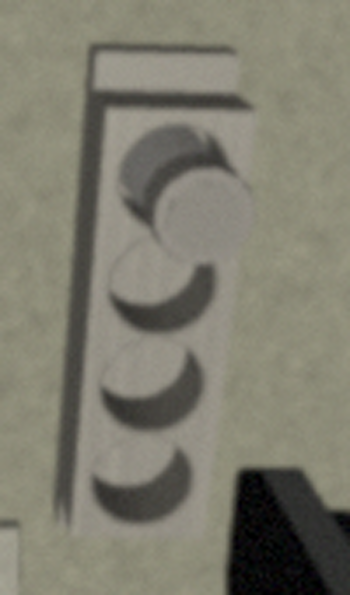

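```bash
python3 - <<'E'
from h import *
import pickle
f,st=pickle.load(open("w1.pkl","rb"));c=cam(f,st)
q=lambda u,v,z:ray(c,349.5+u/3.5,129.5+v/3.5,z)[:2]
W=np.array([q(*p,.038) for p in [(142,478),(152,384),(163,285)]]);print(W.round(4))
print("spent",q(205,215,.074).round(4))
T=np.array([q(*p,.038) for p in [(104,106),(256,106),(205,530),(73,527)]]);print(T.round(4),T.mean(0))
d=W[2]-W[0];print("yaw",np.arctan2(-d[0],d[1]),"len",np.hypot(*d),"centre",W[1]+d/4)
d=T[1]-T[2];print("edge yaw",np.arctan2(-d[0],d[1]));d=T[0]-T[3];print(np.arctan2(-d[0],d[1]))
r=R.from_euler('xyz',st["tool_rot"]).as_matrix();print(r.round(3))
s=q(205,215,.074);print("to spent tool",r.T@(np.r_[s,.047]-st["position"]))
E
```

```text
[[ 0.6167 -0.3563]
 [ 0.6142 -0.3229]
 [ 0.6118 -0.2897]]
spent [ 0.6092 -0.2555]
[[ 0.5853 -0.2366]
 [ 0.6288 -0.2323]
 [ 0.6405 -0.3734]
 [ 0.5973 -0.3766]] [ 0.61298005 -0.30470748]
yaw 0.07320794166898277 len 0.06678983639026864 centre [ 0.61296263 -0.30620293]
edge yaw 0.08227120342195822
0.08598204525159997
[[-0.1    0.995 -0.   ]
 [ 0.995  0.1    0.   ]
 [ 0.    -0.    -1.   ]]
to spent tool [-0.01394318  0.08325694  0.18428051]
```

Emit:
{"name": "move_arm", "arguments": {
  "plan": [
    [[-0.14,0.83,0,0,0,0,1],[-0.14,0.83,0,0,0,0,1],[-0.14,0.83,0,0,0,0,1],[-0.14,0.83,0,0,0,0,1],[-0.14,0.84,0,0,0,0,1],[0,0,1,0,0,0,1],[0,0,1,0,0,0,1],[0,0,1,0,0,0,1],[0,0,1,0,0,0,1],[0,0,1,0,0,0,1]]
  ]
}}

```text
clock: 3.25
position: [0.6091, -0.2556, 0.1305]
tool_rot: [-3.142, -0.0, 1.671]
force: [-0.0, -0.4, 0.2]
grip_width: 0.0853
finger_force: 0.0
```

Emit:
{"name": "move_arm", "arguments": {
  "grip_force": 25,
  "plan": [
    [[0,0,1,0,0,0,1],[0,0,1,0,0,0,1],[0,0,1,0,0,0,1],[0,0,0.7,0,0,0,1],[0,0,0.5,0,0,0,1],[0,0,0,0,0,0,-1],[0,0,0,0,0,0,-1],[0,0,0,0,0,0,-1],[0,0,0,0,0,0,-1],[0,0,0,0,0,0,-1]]
  ]
}}

```text
clock: 4.25
position: [0.6096, -0.2558, 0.0482]
tool_rot: [3.14, 0.001, 1.671]
force: [-0.2, 0.7, 6.6]
grip_width: 0.0274
finger_force: 24.4
```

Emit:
{"name": "move_arm", "arguments": {
  "plan": [
    [[0,0,-0.5,0,0,0,-1],[0,0,-1,0,0,0,-1],[0,0,-1,0,0,0,-1],[0,0,-1,0,0,0,-1],[0,0,-1,0,0,0,-1],[0,0,-1,0,0,0,-1],[0,0,-1,0,0,0,-1],[0,0,-1,0,0,0,-1],[0,0,-1,0,0,0,-1],[0,0,-1,0,0,0,-1]]
  ]
}}

```text
clock: 5.25
position: [0.609, -0.2557, 0.2391]
tool_rot: [3.141, 0.0, 1.671]
force: [0.7, -0.5, -0.3]
grip_width: 0.0271
finger_force: 24.7
```

Emit:
{"name": "move_arm", "arguments": {
  "plan": [
    [[0,-0.6,-1,0,0,0,-1],[1,-0.6,-0.5,0,0,0,-1],[1,-0.6,0,0,0,0,-1],[1,-0.6,0,0,0,0,-1],[1,-0.6,0,0,0,0,-1],[1,0,0,0,0,0,-1],[1,0,0,0,0,0,-1],[1,0,0,0,0,0,-1],[1,0,0,0,0,0,-1],[1,0,0,0,0,0,-1]]
  ]
}}

```text
clock: 6.25
position: [0.5313, -0.0818, 0.2682]
tool_rot: [3.141, 0.0, 1.671]
force: [-0.2, 0.1, 0.0]
grip_width: 0.0272
finger_force: 24.7
```

Emit:
{"name": "move_arm", "arguments": {
  "plan": [
    [[1,0,0,0,0,0,-1],[1,0,0,0,0,0,-1],[1,0,0,0,0,0,-1],[1,0,0,0,0,0,-1],[1,0,0,0,0,0,-1],[1,0,0,0,0,0,-1],[1,0,0,0,0,0,-1],[1,0,0,0,0,0,-1],[1,0,0,0,0,0,-1],[1,0,0,0,0,0,-1]]
  ]
}}

```text
clock: 7.25
position: [0.5113, 0.1172, 0.2681]
tool_rot: [3.141, 0.0, 1.671]
force: [0.2, 0.1, 0.3]
grip_width: 0.0271
finger_force: 24.7
```

Emit:
{"name": "move_arm", "arguments": {
  "plan": [
    [[1,0,0,0,0,0,-1],[1,0,0,0,0,0,-1],[1,0,0,0,0,0,-1],[1,0,0,0,0,0,-1],[1,0,0,0,0,0,-1],[1,0,0,0,0,0,-1],[1,0,0,0,0,0,-1],[1,0,0,0,0,0,-1],[1,0,0,0,0,0,-1],[1,0,0,0,0,0,-1]]
  ]
}}

```text
clock: 8.25
position: [0.4914, 0.3162, 0.2682]
tool_rot: [3.141, -0.0, 1.671]
force: [0.1, -0.3, -0.5]
grip_width: 0.0268
finger_force: 24.7
```

```bash
python3 look.py wrist w2;python3 look.py side s2
```

```text
8.25 [0.4914 0.3162 0.2682] [ 3.141 -0.     1.671] [ 0.1 -0.3 -0.5]
8.3 [0.4904 0.3196 0.2681] [ 3.141e+00 -2.000e-03  1.674e+00] [-3.7  3.1 -1.4]
```

View pics/w2.png

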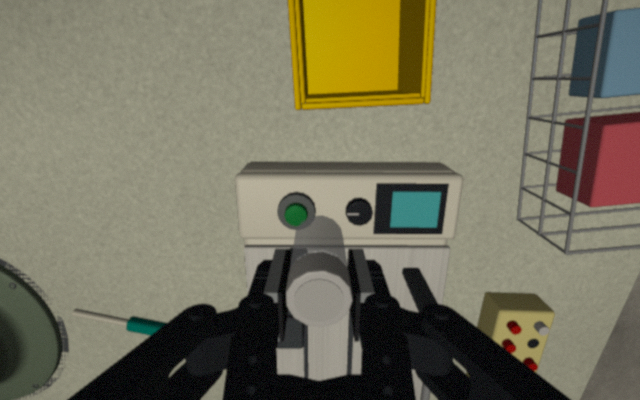

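```bash
python3 - <<'E'
from h import *
import pickle
f,st=pickle.load(open("w2.pkl","rb"));c=cam(f,st)
print("btn",ray(c,296,214,.096));a=ray(c,296,108,.1);b=ray(c,433,102,.1);print(a,b)
ax=(b-a)/np.linalg.norm(b-a);print(np.linalg.norm(b-a));n=np.array([-ax[1],ax[0],0])
ce=(a+b)/2+.068*n;print("tub",ce)
o=observe();r=R.from_euler('xyz',o["tool_rot"]).as_matrix();print(o["position"],r.T@(ce-o["position"]))
E
```

```text
btn [0.47354565 0.27108307 0.096     ]
[0.46578585 0.37388011 0.1       ] [0.58568133 0.3910429  0.1       ]
0.1211176605214452
tub [0.51609776 0.44977533 0.1       ]
[0.49060152 0.31807307 0.26795029] [0.12815889 0.03886202 0.16813055]
```

Emit:
{"name": "move_arm", "arguments": {
  "plan": [
    [[0.93,0.3,0,0,0,0,-1],[0.93,0.3,0,0,0,0,-1],[0.93,0.3,0,0,0,0,-1],[0.93,0.3,0,0,0,0,-1],[0.93,0.3,0,0,0,0,-1],[0.93,0.3,0,0,0,0,-1],[0.9,0.15,0,0,0,0,-1],[0,0,1,0,0,0,-1],[0,0,1,0,0,0,-1],[0,0,1,0,0,0,-1]]
  ]
}}

```text
clock: 9.35
position: [0.5177, 0.4477, 0.2073]
tool_rot: [3.141, 0.0, 1.671]
force: [0.3, 1.1, -0.6]
grip_width: 0.027
finger_force: 24.8
```

Emit:
{"name": "move_arm", "arguments": {
  "plan": [
    [[0,0,1,0,0,0,-1],[0,0,1,0,0,0,-1],[0,0,1,0,0,0,-1],[0,0,1,0,0,0,-1],[0,0,1,0,0,0,-1],[0,0,0.5,0,0,0,-1],[0,0,0,0,0,0,-1],[0,0,0,0,0,0,0],[0,0,0,0,0,0,0],[0,0,0,0,0,0,0]]
  ]
}}

```text
clock: 10.35
position: [0.5178, 0.4486, 0.0983]
tool_rot: [3.141, -0.001, 1.671]
force: [-1.5, 0.3, -0.4]
grip_width: 0.0429
finger_force: 0.0
```

Emit:
{"name": "move_arm", "arguments": {
  "plan": [
    [[0,0,-1,0,0,0,0],[0,0,-1,0,0,0,0],[0,0,-1,0,0,0,0],[0,0,-1,0,0,0,0],[0,0,-1,0,0,0,0],[0,0,-1,0,0,0,0],[0,0,-1,0,0,0,0],[-1,-0.5,-1,0,0,0,0],[-1,-0.5,0,0,0,0,0],[-1,-0.5,0,0,0,0,0]]
  ]
}}

```text
clock: 11.35
position: [0.4934, 0.3851, 0.2584]
tool_rot: [3.14, -0.001, 1.671]
force: [0.4, -0.6, 0.0]
grip_width: 0.0426
finger_force: 0.0
```

```bash
python3 look.py wrist w3;python3 look.py scene c3
```

```text
11.35 [0.4934 0.3851 0.2584] [ 3.140e+00 -1.000e-03  1.671e+00] [ 0.4 -0.6  0. ]
11.4 [0.4931 0.3817 0.2584] [3.141e+00 1.000e-03 1.669e+00] [ 3.8 -0.7  2.4]
```

View pics/w3.png

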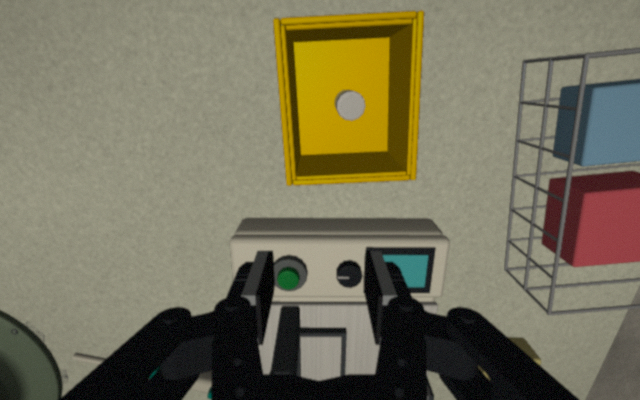

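Emit:
{"name": "move_arm", "arguments": {
  "plan": [
    [[-1,0,0,0,0,0,1],[-1,0,0,0,0,0,1],[-1,0,0,0,0,0,1],[-1,0,0,0,0,0,1],[-1,0,0,0,0,0,1],[-1,0,0,0,0,0,1],[-1,0,0,0,0,0,1],[-1,0,0,0,0,0,1],[-1,0,0,0,0,0,1],[-1,0,0,0,0,0,1]]
  ]
}}

```text
clock: 12.45
position: [0.5137, 0.1846, 0.2574]
tool_rot: [3.141, 0.0, 1.67]
force: [0.6, 0.3, -1.2]
grip_width: 0.0853
finger_force: 0.0
```

Emit:
{"name": "move_arm", "arguments": {
  "plan": [
    [[-1,0,0,0,0,0,1],[-1,0,0,0,0,0,1],[0,0,0,0,0,0,1],[0,0,0,0,0,0,1],[0,0,0,0,0,0,1],[0,0,0,0,0,0,1],[0,0,0,0,0,0,1],[0,0,0,0,0,0,1],[0,0,0,0,0,0,1],[0,0,0,0,0,0,1]]
  ]
}}

```text
clock: 13.45
position: [0.5175, 0.1469, 0.2573]
tool_rot: [-3.142, -0.0, 1.671]
force: [0.6, -0.3, -0.2]
grip_width: 0.0854
finger_force: 0.0
```

```bash
python3 look.py wrist w4; python3 - <<'E'
import cv2
a=cv2.imread("pics/w4.png")[60:360,200:460]; cv2.imwrite("pics/w4c.png",cv2.resize(a,None,fx=2,fy=2,interpolation=cv2.INTER_CUBIC))
E
```

```text
13.45 [0.5175 0.1469 0.2573] [-3.142 -0.     1.671] [ 0.6 -0.3 -0.2]
```

View pics/w4c.png

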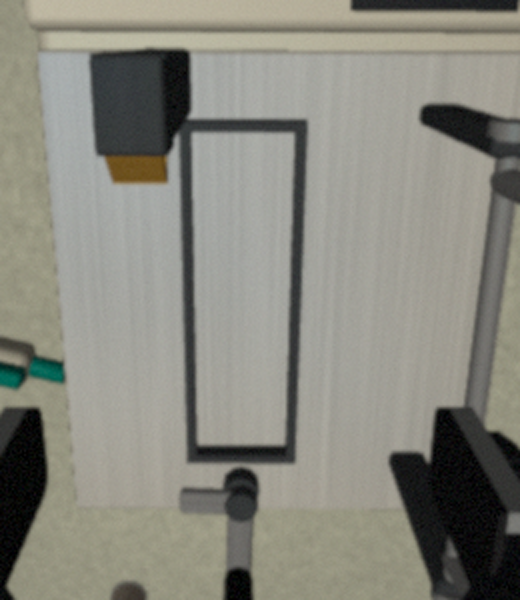

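```bash
python3 - <<'E'
from h import *
import pickle
f,st=pickle.load(open("w4.pkl","rb"));c=cam(f,st)
q=lambda u,v,z=.085:ray(c,199.75+u/2,59.75+v/2,z)[:2]
T=np.array([q(*p) for p in [(181,120),(307,120),(296,463),(187,463)]]);print(T.round(4),T.mean(0))
for a,b in((0,3),(1,2)):
    d=T[a]-T[b];print(np.hypot(*d),np.arctan2(-d[0],d[1]))
for a,b in((1,0),(2,3)):
    d=T[a]-T[b];print(np.hypot(*d),np.arctan2(d[1],d[0]))
E
```

```text
[[0.4871 0.1934]
 [0.5441 0.1991]
 [0.5625 0.0171]
 [0.5036 0.0112]] [0.52431813 0.10519045]
0.1828977594679142 0.0903133505326904
0.18286836904723974 0.10075095384835817
0.05727759399413993 0.10008143847777946
0.05918656377935143 0.10043127854565614
```

Emit:
{"name": "move_arm", "arguments": {
  "plan": [
    [[-1,0,0,0,0,0,1],[-1,0,0,0,0,0,1],[-1,0,0,0,0,0,1],[-1,0,0,0,0,0,1],[-1,0,0,0,0,0,1],[-1,0,0,0,0,0,1],[-1,0,0,0,0,0,1],[-1,0,0,0,0,0,1],[-1,0,0,0,0,0,1],[-1,0,0,0,0,0,1]]
  ]
}}

```text
clock: 14.5
position: [0.5375, -0.053, 0.2573]
tool_rot: [3.142, 0.0, 1.671]
force: [0.3, 1.2, -0.2]
grip_width: 0.0856
finger_force: 0.0
```

Emit:
{"name": "move_arm", "arguments": {
  "plan": [
    [[-1,0,0,0,0,0,1],[-1,0,0,0,0,0,1],[-1,0.5,0,0,0,0,1],[-1,0.5,0,0,0,0,1],[-1,0.5,0,0,0,0,1],[-1,0.5,0,0,0,0,1],[-1,0.49,0,0,0,0.2,1],[-1,0,0,0,0,0,1],[0,0,0,0,0,0,1],[0,0,0,0,0,0,1]]
  ]
}}

```text
clock: 15.5
position: [0.6025, -0.2065, 0.2571]
tool_rot: [-3.141, -0.0, 1.649]
force: [0.2, 0.1, -0.0]
grip_width: 0.0852
finger_force: 0.0
```

```bash
python3 look.py wrist w5; python3 - <<'E'
from h import *
import pickle
f,st=pickle.load(open("w5.pkl","rb"));c=cam(f,st)
# warp to metric top view at z=.038
pts=[(.53,-.22),(.69,-.22),(.69,-.40),(.53,-.40)]
src=np.float32([proj(c,(*p,.038)) for p in pts]);s=3200
dst=np.float32([[(x-.53)*s,(-.22-y)*s] for x,y in pts])
w=cv2.warpPerspective(f["color"],cv2.getPerspectiveTransform(src,dst),(512,576))
cv2.imwrite("pics/w5c.png",w[:,:,::-1])
E
```

```text
15.5 [ 0.6025 -0.2065  0.2571] [-3.141 -0.     1.649] [ 0.2  0.1 -0. ]
```

View pics/w5c.png

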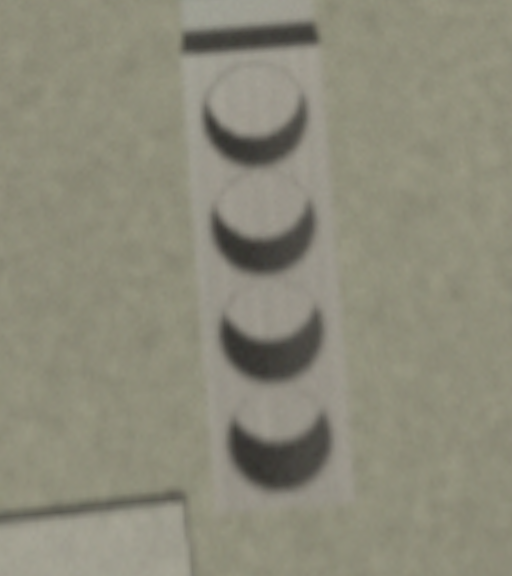

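Emit:
{"name": "move_arm", "arguments": {
  "plan": [
    [[-1,0,0,0,0,0,1],[-1,0.17,0,0,0,0,1],[-1,0,0,0,0,0,1],[-1,0,0.6,0,0,0,1],[-1,0,1,0,0,0,1],[0,0,1,0,0,0,1],[0,0,1,0,0,0,1],[0,0,1,0,0,0,1],[0,0,1,0,0,0,1],[0,0,1,0,0,0,1]]
  ]
}}

```text
clock: 16.55
position: [0.6134, -0.3061, 0.1235]
tool_rot: [-3.141, -0.0, 1.65]
force: [0.1, -1.1, -1.3]
grip_width: 0.0856
finger_force: 0.0
```

Emit:
{"name": "move_arm", "arguments": {
  "grip_force": 60,
  "plan": [
    [[0,0,1,0,0,0,1],[0,0,1,0,0,0,1],[0,0,1,0,0,0,1],[0,0,1,0,0,0,1],[0,0,1,0,0,0,1],[0,0,0.5,0,0,0,1],[0,0,0,0,0,0,-1],[0,0,0,0,0,0,-1],[0,0,0,0,0,0,-1],[0,0,0,0,0,0,-1]]
  ]
}}

```text
clock: 17.55
position: [0.6145, -0.3062, 0.0166]
tool_rot: [3.14, 0.001, 1.65]
force: [-2.1, 0.1, 5.1]
grip_width: 0.043
finger_force: 62.6
```

Emit:
{"name": "move_arm", "arguments": {
  "plan": [
    [[0,0,-0.5,0,0,0,-1],[0,0,-1,0,0,0,-1],[0,0,-1,0,0,0,-1],[0,0,-1,0,0,0,-1],[0,0,-1,0,0,0,-1],[0,0,-1,0,0,0,-1],[0,0,-1,0,0,0,-1],[0,0,-1,0,0,0,-1],[0,0,-1,0,0,0,-1],[0,0,-1,0,0,-0.2,-1]]
  ]
}}

```text
clock: 18.55
position: [0.6137, -0.3057, 0.2069]
tool_rot: [3.141, 0.0, 1.671]
force: [0.1, -0.3, -3.4]
grip_width: 0.0428
finger_force: 61.7
```

Emit:
{"name": "move_arm", "arguments": {
  "plan": [
    [[0.5,-1,0,0,0,0,-1],[0.5,-1,0,0,0,0,-1],[0.5,-0.5,0,0,0,0,-1],[1,0,0,0,0,0,-1],[1,0,0,0,0,0,-1],[1,0,0,0,0,0,-1],[1,0,0,0,0,0,-1],[1,0,0,0,0,0,-1],[1,0,0,0,0,0,-1],[0,0,0,0,0,0,-1]]
  ]
}}

```text
clock: 19.55
position: [0.5492, -0.1587, 0.2062]
tool_rot: [3.141, -0.001, 1.674]
force: [0.2, -0.2, -2.8]
grip_width: 0.0427
finger_force: 62.0
```

```bash
python3 look.py wrist w6; cat > to.py <<'E'
import sys
from h import *
o=observe();r=R.from_euler('xyz',o["tool_rot"]).as_matrix()
t=np.array([float(a) for a in sys.argv[1:4]])
print(o["clock"],o["position"].round(4),o["tool_rot"].round(4),o["grip_width"].round(4),"rows",(r.T@(t-o["position"])/.02).round(3))
E
python3 to.py .524 .1055 .10; cat > warp.py <<'E'
import sys,pickle
from h import *
# name z x0 x1 y0 y1 : metric top view 
n=sys.argv[1];z,x0,x1,y0,y1=map(float,sys.argv[2:7])
f,st=pickle.load(open(n+".pkl","rb"));c=cam(f,st)
s=min(800/(x1-x0),600/(y1-y0));pts=[(x0,y1),(x1,y1),(x1,y0),(x0,y0)]
src=np.float32([proj(c,(*p,z)) for p in pts]);dst=np.float32([[(x-x0)*s,(y1-y)*s] for x,y in pts])
w=cv2.warpPerspective(f["color"],cv2.getPerspectiveTransform(src,dst),(int((x1-x0)*s),int((y1-y0)*s)))
cv2.imwrite(f"pics/{n}w.png",w[:,:,::-1]);print("px/m",s)
E
cp pics/w6.png pics/w6v.png
```

```text
19.55 [ 0.5492 -0.1587  0.2062] [ 3.141e+00 -1.000e-03  1.674e+00] [ 0.2 -0.2 -2.8]Traceback (most recent call last):
  File "to.py", line 5, in <module>
    print(o["clock"],o["position"].round(4),o["tool_rot"].round(4),o["grip_width"].round(4),"rows",(r.T@(t-o["position"])/.02).round(3))
                                                                   ^^^^^^^^^^^^^^^^^^^^^
AttributeError: 'float' object has no attribute 'round'
```

Emit:
{"name": "move_arm", "arguments": {
  "plan": [
    [[1,0,0,0,0,0,-1],[1,0,0,0,0,0,-1],[1,0,0,0,0,0,-1],[1,0,0,0,0,0,-1],[1,0,0,0,0,0,-1],[1,0,0,0,0,0,-1],[1,0,0,0,0,0,-1],[1,0,0,0,0,0,-1],[1,0,0,0,0,0,-1],[1,0,0,0,0,0,-1]]
  ]
}}

```text
clock: 20.6
position: [0.5293, 0.0373, 0.2058]
tool_rot: [3.141, 0.0, 1.67]
force: [-0.3, -0.8, -3.3]
grip_width: 0.0429
finger_force: 62.0
```

Emit:
{"name": "move_arm", "arguments": {
  "plan": [
    [[1,0,0,0,0,0,-1],[1,0,0,0,0,0,-1],[1,0,0,0,0,0,-1],[0.27,0,0,0,0,0,-1],[0,0,1,0,0,0,-1],[0,0,1,0,0,0,-1],[0,0,1,0,0,0,-1],[0,0,0.5,0,0,0,-1],[0,0,0,0,0,0,-1],[0,0,0,0,0,0,-1]]
  ]
}}

```text
clock: 21.6
position: [0.5231, 0.1021, 0.136]
tool_rot: [3.141, 0.0, 1.67]
force: [0.3, -0.2, -3.8]
grip_width: 0.0429
finger_force: 61.9
```

```bash
sed -i 's/o\["grip_width"\].round(4)/round(float(o["grip_width"]),4),o["force"].round(1)/' to.py; python3 look.py wrist w7; python3 to.py .524 .1055 .0916; python3 - <<'E'
import cv2
a=cv2.imread("pics/w7.png")[100:400,150:490]; cv2.imwrite("pics/w7c.png",cv2.resize(a,None,fx=2,fy=2,interpolation=cv2.INTER_CUBIC))
E
```

```text
21.6 [0.5231 0.1021 0.136 ] [3.141 0.    1.67 ] [ 0.3 -0.2 -3.8]
21.65 [0.5233 0.1023 0.1362] [ 3.1404e+00 -1.0000e-04  1.6703e+00] 0.0428 [ 0.6 -0.9 -3.3] rows [0.157 0.05  2.23 ]
```

View pics/w7c.png

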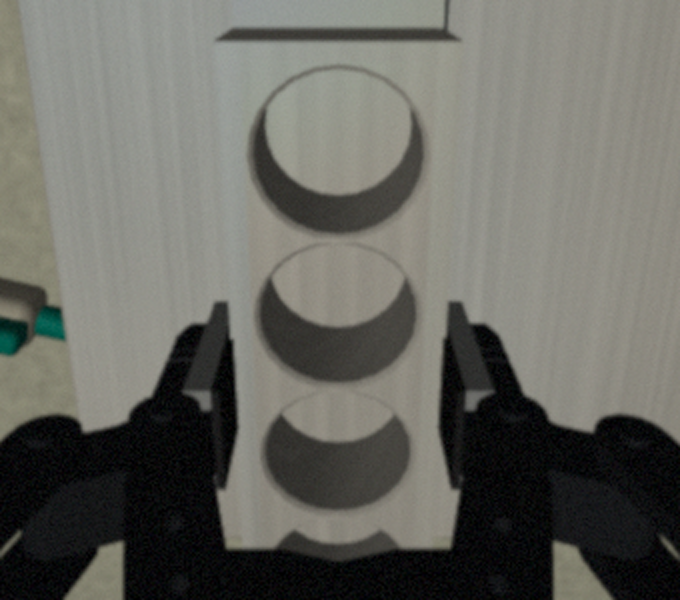

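```bash
python3 - <<'E'
from h import *
import pickle
f,st=pickle.load(open("w7.pkl","rb"));c=cam(f,st)
M=c[1]
r=R.from_euler('xyz',st["tool_rot"]).as_matrix()
for u,v in[(338,149),(338,312),(337,450)]: 
    p=ray(c,149.75+u/2,99.75+v/2,.1574); print(p.round(4),(r.T@(p-st["position"])*1000).round(1))
E
```

```text
[0.5184 0.1534 0.1574] [ 51.6   0.4 -21.4]
[0.5217 0.1199 0.1574] [ 17.8   0.4 -21.4]
[0.5249 0.0864 0.1574] [-15.8   0.2 -21.4]
```

Emit:
{"name": "move_arm", "arguments": {
  "plan": [
    [[0.12,0.04,0,0,0,0,-1],[0,0,0.5,0,0,0,-1],[0,0,0.5,0,0,0,-1],[0,0,0.5,0,0,0,-1],[0,0,0.3,0,0,0,-1],[0,0,0.2,0,0,0,-1],[0,0,0.1,0,0,0,-1],[0,0,0.1,0,0,0,-1],[0,0,0.05,0,0,0,-1],[0,0,0,0,0,0,-1]]
  ]
}}

```text
clock: 22.65
position: [0.5233, 0.1049, 0.0915]
tool_rot: [3.141, 0.0, 1.671]
force: [-7.9, -1.7, 20.4]
grip_width: 0.0429
finger_force: 64.9
```

```bash
python3 to.py .524 .1045 .0916
```

```text
22.65 [0.5233 0.1049 0.0915] [3.1410e+00 1.0000e-04 1.6706e+00] 0.0429 [-7.9 -1.7 20.4] rows [-0.025  0.032 -0.006]
```

Emit:
{"name": "move_arm", "arguments": {
  "grip_force": 25,
  "plan": [
    [[0,0,0,0,0,0,1],[0,0,0,0,0,0,1],[0,0,0,0,0,0,1],[0,0,-0.5,0,0,0,1],[0,0,-1,0,0,0,1],[0,0,-1,0,0,0,1],[0,0,-1,0,0,0,1],[0,0,-1,0,0,0,1],[0,0,-1,0,0,0,1],[0,0,-1,0,0,0,1]]
  ]
}}

```text
clock: 23.65
position: [0.5232, 0.1049, 0.2219]
tool_rot: [3.141, -0.0, 1.671]
force: [-0.5, 0.4, 0.4]
grip_width: 0.0851
finger_force: 0.0
```

```bash
python3 look.py wrist w8; python3 warp.py w8 .113 .44 .60 .02 .20;python3 to.py .540 -.0519 .106
```

```text
23.65 [0.5232 0.1049 0.2219] [ 3.141 -0.     1.671] [-0.5  0.4  0.4]
px/m 3333.333333333333
23.7 [0.5244 0.1052 0.2249] [ 3.1375e+00 -7.0000e-04  1.6706e+00] 0.0856 [ 2.2 -0.4  4. ] rows [-7.9   -0.029  5.937]
```

Emit:
{"name": "move_arm", "arguments": {
  "plan": [
    [[-1,0,0,0,0,0,1],[-1,0,0,0,0,0,1],[-1,0,0,0,0,0,1],[-1,0,0,0,0,0,1],[-1,0,0,0,0,0,1],[-1,0,0,0,0,0,1],[-1,0,0,0,0,0,1],[-0.9,0,0,0,0,0,1],[0,0,1,0,0,0,1],[0,0,1,0,0,0,1]]
  ]
}}

```text
clock: 24.7
position: [0.5393, -0.0529, 0.1807]
tool_rot: [3.14, 0.0, 1.67]
force: [-0.1, 0.9, -2.0]
grip_width: 0.0854
finger_force: 0.0
```

```bash
python3 to.py .540 -.0519 .106; python3 - <<'E'
from h import *
import pickle
f,st=pickle.load(open("w8.pkl","rb"));c=cam(f,st)
# wells: refine with Hough on metric warp
w=cv2.imread("pics/w8w.png",0); s=3333.33
h=cv2.HoughCircles(cv2.medianBlur(w,5),cv2.HOUGH_GRADIENT_ALT,1,80,param1=150,param2=.6,minRadius=45,maxRadius=62)
if h is not None:
    for x,y,r in h[0]: print((.44+x/s).round(4),(.20-y/s).round(4),(r/s*1000).round(1))
E
```

```text
24.7 [ 0.5393 -0.0529  0.1807] [3.1400e+00 2.0000e-04 1.6696e+00] 0.0854 [-0.1  0.9 -2. ] rows [0.048 0.033 3.733]
0.5186 0.1571 16.6
0.5216 0.1211 16.0
0.5243 0.0869 15.5
0.5186 0.1571 14.2
0.5285 0.0542 15.9
```

Emit:
{"name": "move_arm", "arguments": {
  "grip_force": 25,
  "plan": [
    [[0,0,1,0,0,0,1],[0,0,1,0,0,0,1],[0,0,1,0,0,0,1],[0,0,0.7,0,0,0,1],[0,0,0,0,0,0,-1],[0,0,0,0,0,0,-1],[0,0,0,0,0,0,-1],[0,0,0,0,0,0,-1],[0,0,0,0,0,0,-1],[0,0,0,0,0,0,-1]]
  ]
}}

```text
clock: 25.7
position: [0.539, -0.0524, 0.1069]
tool_rot: [3.141, 0.0, 1.671]
force: [-3.9, 0.1, 7.8]
grip_width: 0.0148
finger_force: 25.4
```

Gripped the knob (15 mm). Swing the arc.

Emit:
{"name": "move_arm", "arguments": {
  "plan": [
    [[0.03,-0.375,0,0,0,0,-1],[0.088,-0.366,0,0,0,0,-1],[0.144,-0.348,0,0,0,0,-1],[0.197,-0.321,0,0,0,0,-1],[0.245,-0.286,0,0,0,0,-1],[0.286,-0.245,0,0,0,0,-1],[0.321,-0.197,0,0,0,0,-1],[0.348,-0.144,0,0,0,0,-1],[0.366,-0.088,0,0,0,0,-1],[0.375,-0.03,0,0,0,0,-1]]
  ]
}}

```text
clock: 26.7
position: [0.4869, -0.0098, 0.1069]
tool_rot: [3.14, 0.001, 1.67]
force: [0.1, -4.5, 5.6]
grip_width: 0.0149
finger_force: 25.4
```

```bash
python3 to.py .4874 -.009 .106
```

```text
26.7 [ 0.4869 -0.0098  0.1069] [3.1403e+00 7.0000e-04 1.6698e+00] 0.0149 [ 0.1 -4.5  5.6] rows [0.036 0.03  0.044]
```

Emit:
{"name": "move_arm", "arguments": {
  "plan": [
    [[0.08,0,0,0,0,0,-1],[0,0,0,0,0,0,0.4],[0,0,0,0,0,0,0.4],[0,0,0,0,0,0,0.4],[0,0,-1,0,0,0,0.4],[0,0,-1,0,0,0,0.4],[0,0,-1,0,0,0,0.4],[0,0,-1,0,0,0,0.4],[0,0,-1,0,0,0,0.4],[-1,0,0,0,0,0,0.4]]
  ]
}}

```text
clock: 27.7
position: [0.4894, -0.0259, 0.2086]
tool_rot: [3.138, -0.001, 1.674]
force: [0.7, -1.1, 0.2]
grip_width: 0.0598
finger_force: 0.0
```

Emit:
{"name": "move_arm", "arguments": {
  "plan": [
    [[-1,-0.3,0,0,0,0,0.4],[-1,-0.3,0,0,0,0,0.4],[-1,-0.3,0,0,0,0,0.4],[-1,-0.3,0,0,0,0,0.4],[-1,-0.3,0,0,0,0,0.4],[-1,-0.3,0,0,0,0,0.4],[-1,0,0,0,0,0,0.4],[-1,0,0,0,0,0,0.4],[-1,0,0,0,0,0,0.4],[-1,0,0,0,0,0,0.4]]
  ]
}}

```text
clock: 28.7
position: [0.4723, -0.2311, 0.2063]
tool_rot: [-3.142, -0.0, 1.671]
force: [0.6, 1.0, -0.0]
grip_width: 0.06
finger_force: 0.0
```

```bash
python3 to.py .4814 -.3242 .032; python3 look.py wrist w9; python3 look.py scene c9; cat > caps.py <<'E'
import sys,pickle
from h import *
n,z=sys.argv[1],float(sys.argv[2])
f,st=pickle.load(open(n+".pkl","rb"));c=cam(f,st);r=R.from_euler('xyz',st["tool_rot"]).as_matrix()
im=f["color"].astype(int);R_,G,B=im[...,0],im[...,1],im[...,2]
for nm,m in (("red",(R_>90)&(R_>2.2*G)),("blue",(B>80)&(B>1.8*R_))):
    k,_,s,ce=cv2.connectedComponentsWithStats(m.astype(np.uint8))
    for i in range(1,k):
        if s[i,4]>150:
            p=ray(c,*ce[i],z);print(nm,s[i].tolist(),ce[i].round(1),p.round(4),"tool mm",(r.T@(p-st["position"])*1000).round(1))
E
python3 caps.py w9 .058
```

```text
28.7 [ 0.4723 -0.2311  0.2063] [-3.1415e+00 -1.0000e-04  1.6705e+00] 0.06 [ 0.6  1.  -0. ] rows [-4.676 -0.011  8.713]
28.7 [ 0.4723 -0.2311  0.2063] [-3.142 -0.     1.671] [ 0.6  1.  -0. ]
28.75 [ 0.4722 -0.2343  0.2063] [-3.142e+00  1.000e-03  1.668e+00] [-3.5 -3.4 -0.9]
red [219, 200, 28, 27, 593] [232.4 213.3] [ 0.3967 -0.2716  0.058 ] tool mm [-32.7 -79.2 148.3]
red [215, 257, 19, 15, 151] [223.  262.7] [ 0.3885 -0.3243  0.058 ] tool mm [-84.4 -92.7 148.3]
red [305, 260, 26, 24, 495] [317.7 271.5] [ 0.481  -0.3249  0.058 ] tool mm [-94.2  -0.7 148.2]
blue [305, 88, 32, 33, 819] [320.6 104.3] [ 0.4677 -0.1668  0.058 ] tool mm [ 64.5   1.9 148.3]
blue [305, 204, 28, 26, 576] [318.8 216.6] [ 0.4762 -0.2669  0.058 ] tool mm [-36.    0.4 148.3]
```

Emit:
{"name": "move_arm", "arguments": {
  "plan": [
    [[-1,0,0,0,0,0,0.4],[-1,0,0,0,0,0,0.4],[-1,0,0,0,0,0,0.4],[-1,0,0,0,0,0,0.4],[-0.54,0,0,0,0,0,0.4],[0,0,1,0,0,0,0.4],[0,0,1,0,0,0,0.4],[0,0,1,0,0,0,0.4],[0,0,1,0,0,0,0.4],[0,0,0,0,0,0,0.4]]
  ]
}}

```text
clock: 29.8
position: [0.4805, -0.3191, 0.1242]
tool_rot: [-3.139, -0.002, 1.671]
force: [-1.0, -0.3, 0.5]
grip_width: 0.0597
finger_force: 0.0
```

Emit:
{"name": "move_arm", "arguments": {
  "grip_force": 30,
  "plan": [
    [[0,0,1,0,0,0,0.4],[0,0,1,0,0,0,0.4],[0,0,1,0,0,0,0.4],[0,0,1,0,0,0,0.4],[0,0,0.7,0,0,0,0.4],[0,0,0,0,0,0,0.4],[0,0,0,0,0,0,-1],[0,0,0,0,0,0,-1],[0,0,0,0,0,0,-1],[0,0,0,0,0,0,-1]]
  ]
}}

```text
clock: 30.8
position: [0.482, -0.3209, 0.0333]
tool_rot: [3.14, 0.001, 1.671]
force: [-0.2, 0.3, 7.3]
grip_width: 0.0269
finger_force: 30.7
```

Emit:
{"name": "move_arm", "arguments": {
  "plan": [
    [[0,0,-1,0,0,0,-1],[0,0,-1,0,0,0,-1],[0,0,-1,0,0,0,-1],[0,0,-1,0,0,0,-1],[0,0,-1,0,0,0,-1],[0,0,-1,0,0,0,-1],[0,0,-1,0,0,0,-1],[0,0,-1,0,0,0,-1],[0,0,-0.5,0,0,0,-1],[0,0,0,0,0,0,-1]]
  ]
}}

```text
clock: 31.8
position: [0.482, -0.3209, 0.2036]
tool_rot: [3.14, 0.001, 1.671]
force: [-0.7, -0.8, -0.9]
grip_width: 0.0272
finger_force: 30.0
```

```bash
python3 look.py wrist w10; python3 caps.py w10 .228;  python3 to.py .4814 -.3242 .032
```

```text
31.8 [ 0.482  -0.3209  0.2036] [3.140e+00 1.000e-03 1.671e+00] [-0.7 -0.8 -0.9]
red [206, 97, 32, 33, 825] [221.6 113.2] [ 0.4424 -0.2507  0.228 ] tool mm [ 73.7 -32.3 -24.6]
red [202, 167, 30, 29, 672] [216.9 180.8] [ 0.4408 -0.2747  0.228 ] tool mm [ 50.  -36.3 -24.6]
red [286, 280, 66, 55, 2782] [318.7 306.9] [ 0.4827 -0.3251  0.228 ] tool mm [ -4.3   0.4 -24.4]
blue [303, 101, 31, 33, 810] [317.9 117. ] [ 0.4748 -0.2487  0.228 ] tool mm [ 72.5   0.1 -24.5]
blue [327, 350, 6, 28, 164] [329.5 363.2] [ 0.4905 -0.3542  0.228 ] tool mm [-34.1   5.2 -24.4]
blue [571, 388, 69, 12, 758] [606.8 393.9] [ 0.6194 -0.3596  0.228 ] tool mm [-52.3 132.9 -24.1]
31.85 [ 0.4815 -0.3206  0.2024] [3.1410e+00 4.0000e-04 1.6708e+00] 0.0272 [-0.4  1.5 -0.5] rows [-0.177 -0.03   8.521]
```

```bash
cat > held.py <<'E'
import sys,pickle
from h import *
from scipy.optimize import minimize
n=sys.argv[1];dz=float(sys.argv[2]) # cap top above TCP
f,st=pickle.load(open(n+".pkl","rb"));c=cam(f,st);r=R.from_euler('xyz',st["tool_rot"]).as_matrix()
im=f["color"].astype(int);R_,G,B=im[...,0],im[...,1],im[...,2]
k,l,s,ce=cv2.connectedComponentsWithStats(((R_>70)&(R_>2.*G)&(R_>2*B)).astype(np.uint8))
i=1+np.argmax(s[1:,4]);m=(l==i)
a=np.linspace(0,2*np.pi,60)
def sil(x,y):
    P=[r@np.array([x+.014*np.cos(t),y+.014*np.sin(t),-dz+h])+st["position"] for h in(0,.017) for t in a]
    q=np.array([proj(c,p) for p in P]);M=np.zeros(m.shape,np.uint8);cv2.fillConvexPoly(M,cv2.convexHull(np.round(q*16).astype(np.int32).reshape(-1,1,2)),1,shift=4);return M>0
best=max(((lambda M:(M&m).sum()/(M|m).sum())(sil(x/1000,y/1000)),x,y) for x in np.arange(-8,8.1,.5) for y in np.arange(-3,3.1,.5))
print("iou,x,y mm",best,s[i].tolist())
E
python3 held.py w10 .027
```

```text
iou,x,y mm (np.float64(0.642413487133984), np.float64(-8.0), np.float64(0.5)) [286, 279, 66, 56, 2896]
```

```bash
cat >> held.py <<'E'
for x in (-.008,-.004,0): ys,xs=np.where(sil(x,0));print(x,xs.min(),xs.max(),ys.min(),ys.max(),len(xs))
for v in range(s[i,1],s[i,1]+s[i,3],5): xs=np.where(m[v])[0];print(v,xs.min(),xs.max(),f["color"][v,318].tolist(),end=' ')
E
python3 held.py w10 .027
```

```text
iou,x,y mm (np.float64(0.642413487133984), np.float64(-8.0), np.float64(0.5)) [286, 279, 66, 56, 2896]
-0.008 284 352 267 346 4507
-0.004 283 352 259 338 4554
0 283 353 251 330 4608
279 314 319 [79, 12, 12] 284 294 337 [133, 16, 7] 289 293 345 [115, 1, 2] 294 289 348 [126, 14, 6] 299 288 350 [124, 2, 1] 304 286 351 [124, 0, 0] 309 286 351 [127, 6, 5] 314 287 351 [126, 7, 11] 319 290 347 [126, 4, 9] 324 294 343 [122, 0, 0] 329 300 337 [125, 6, 6] 334 313 320 [128, 53, 52]
```

Emit:
{"name": "move_arm", "arguments": {
  "plan": [
    [[1,0.42,0,0,0,0,-1],[1,0.42,0,0,0,0,-1],[1,0.42,0,0,0,0,-1],[1,0.42,0,0,0,0,-1],[1,0.42,0,0,0,0,-1],[1,0.42,0,0,0,0,-1],[1,0.42,0,0,0,0,-1],[1,0.42,0,0,0,0,-1],[1,0.42,0,0,0,0,-1],[1,0.42,0,0,0,0,-1]]
  ]
}}

```text
clock: 32.85
position: [0.5448, -0.1122, 0.2011]
tool_rot: [-3.14, -0.0, 1.671]
force: [0.1, 0.5, -1.2]
grip_width: 0.0271
finger_force: 30.0
```

Emit:
{"name": "move_arm", "arguments": {
  "plan": [
    [[1,0,0,0,0,0,-1],[1,0,0,0,0,0,-1],[1,0,0,0,0,0,-1],[1,0,0,0,0,0,-1],[1,0,0,0,0,0,-1],[1,0,0,0,0,0,-1],[1,0,0,0,0,0,-1],[1,0,0,0,0,0,-1],[0,0,0,0,0,0,-1],[0,0,0,0,0,0,-1]]
  ]
}}

```text
clock: 33.85
position: [0.5287, 0.0461, 0.2014]
tool_rot: [-3.14, 0.0, 1.672]
force: [-0.3, 0.5, -0.7]
grip_width: 0.0274
finger_force: 30.0
```

```bash
python3 look.py wrist w11; python3 warp.py w11 .113 .44 .60 .02 .20;python3 to.py .5208 .1254 .1223; cat > wells.py <<'E'
import cv2,sys
w=cv2.imread(f"pics/{sys.argv[1]}w.png",0); s=3333.33
h=cv2.HoughCircles(cv2.medianBlur(w,5),cv2.HOUGH_GRADIENT_ALT,1,60,param1=150,param2=.5,minRadius=45,maxRadius=62)
if h is not None:
    for x,y,r in h[0]: print((.44+x/s).round(4),(.20-y/s).round(4),(r/s*1000).round(1))
E
python3 wells.py w11
```

```text
33.85 [0.5287 0.0461 0.2014] [-3.14   0.     1.672] [-0.3  0.5 -0.7]
px/m 3333.333333333333
33.9 [0.5289 0.0455 0.2016] [-3.1405e+00  3.0000e-04  1.6706e+00] 0.0273 [ 1.1 -0.9 -0.7] rows [4.018e+00 2.000e-03 3.962e+00]
0.5222 0.1217 15.4
0.5246 0.0866 16.2
0.5192 0.1529 16.7
0.5288 0.0542 15.9
0.5192 0.1529 14.2
```

Emit:
{"name": "move_arm", "arguments": {
  "plan": [
    [[1,0,0,0,0,0,-1],[1,0,0,0,0,0,-1],[1,0,0,0,0,0,-1],[1,0,0,0,0,0,-1],[0.02,0,0,0,0,0,-1],[0,0,0,0,0,0,-1],[0,0,1,0,0,0,-1],[0,0,1,0,0,0,-1],[0,0,0,0,0,0,-1],[0,0,0,0,0,0,-1]]
  ]
}}

```text
clock: 34.9
position: [0.5213, 0.1251, 0.1625]
tool_rot: [-3.141, 0.0, 1.669]
force: [0.5, 0.5, -0.0]
grip_width: 0.0271
finger_force: 30.0
```

```bash
python3 to.py .5208 .1254 .1223
```

```text
34.9 [0.5213 0.1251 0.1625] [-3.1411e+00  4.0000e-04  1.6694e+00] 0.0271 [ 0.5  0.5 -0. ] rows [ 0.02  -0.021  2.012]
```

Position is within 0.5 mm; insert with gentle steps.

Emit:
{"name": "move_arm", "arguments": {
  "plan": [
    [[0.02,-0.02,0.4,0,0,0,-1],[0,0,0.4,0,0,0,-1],[0,0,0.3,0,0,0,-1],[0,0,0.3,0,0,0,-1],[0,0,0.2,0,0,0,-1],[0,0,0.2,0,0,0,-1],[0,0,0.1,0,0,0,-1],[0,0,0.1,0,0,0,-1],[0,0,0.05,0,0,0,-1],[0,0,0,0,0,0,-1]]
  ]
}}

```text
clock: 35.9
position: [0.5208, 0.1263, 0.122]
tool_rot: [3.141, 0.0, 1.671]
force: [-4.1, -3.0, 15.2]
grip_width: 0.0271
finger_force: 31.1
```

Emit:
{"name": "move_arm", "arguments": {
  "plan": [
    [[0,0,0,0,0,0,0.4],[0,0,0,0,0,0,0.4],[0,0,-0.5,0,0,0,0.4],[0,0,-1,0,0,0,0.4],[0,0,-1,0,0,0,0.4],[0,0,-1,0,0,0,0.4],[0,0,-1,0,0,0,0.4],[-1,0,0,0,0,0,0.4],[-1,0,0,0,0,0,0.4],[-1,0,0,0,0,0,0.4]]
  ]
}}

```text
clock: 36.9
position: [0.5267, 0.0662, 0.2121]
tool_rot: [3.141, -0.0, 1.671]
force: [0.9, -1.2, -0.3]
grip_width: 0.0597
finger_force: 0.0
```

Emit:
{"name": "move_arm", "arguments": {
  "plan": [
    [[-1,-0.8,0,0,0,0,0.4],[-1,-0.8,0,0,0,0,0.4],[-1,-0.8,0,0,0,0,0.4],[-1,-0.8,0,0,0,0,0.4],[-1,-0.8,0,0,0,0,0.4],[-1,-0.8,0,0,0,0,0.4],[-1,-0.8,0,0,0,0,0.4],[-1,-0.8,0,0,0,0,0.4],[-1,-0.8,0,0,0,0,0.4],[-1,-0.8,0,0,0,0,0.4]]
  ]
}}

```text
clock: 37.9
position: [0.3869, -0.1489, 0.2119]
tool_rot: [3.141, -0.0, 1.671]
force: [1.0, -0.0, -0.2]
grip_width: 0.0597
finger_force: 0.0
```

Emit:
{"name": "move_arm", "arguments": {
  "plan": [
    [[-1,0,0,0,0,0,0.4],[-1,0,0,0,0,0,0.4],[-1,0,0,0,0,0,0.4],[0,0,0,0,0,0,0.4],[0,0,0,0,0,0,0.4],[0,0,0,0,0,0,0.4],[0,0,0,0,0,0,0.4],[0,0,0,0,0,0,0.4],[0,0,0,0,0,0,0.4],[0,0,0,0,0,0,0.4]]
  ]
}}

```text
clock: 38.9
position: [0.3934, -0.2078, 0.2113]
tool_rot: [-3.142, -0.0, 1.671]
force: [0.4, -0.9, 0.0]
grip_width: 0.0595
finger_force: 0.0
```

```bash
python3 look.py wrist w12; python3 caps.py w12 .0595;python3 to.py .397 -.2715 .032
```

```text
38.9 [ 0.3934 -0.2078  0.2113] [-3.142 -0.     1.671] [ 0.4 -0.9  0. ]
red [302, 229, 27, 25, 530] [315.  241.2] [ 0.3964 -0.2708  0.0595] tool mm [-63.   -3.3 151.8]
red [294, 282, 25, 22, 441] [305.8 292.7] [ 0.3928 -0.3296  0.0595] tool mm [-121.1  -12.8  151.8]
blue [393, 126, 30, 30, 712] [407.6 140.8] [ 0.4671 -0.1666  0.0595] tool mm [ 33.7  77.4 151.8]
blue [384, 233, 27, 23, 472] [397.5 243.6] [ 0.4757 -0.2654  0.0595] tool mm [-65.6  76.2 151.8]
38.95 [ 0.3934 -0.2079  0.2113] [-3.1416  0.      1.6709] 0.0597 [0.7 0.2 0.4] rows [-3.181 -0.139  8.965]
```

Emit:
{"name": "move_arm", "arguments": {
  "plan": [
    [[-1,-0.05,0,0,0,0,0.4],[-1,-0.1,0,0,0,0,0.4],[-1,0,0,0,0,0,0.4],[-0.15,0,0,0,0,0,0.4],[0,0,0,0,0,0,0.4],[0,0,1,0,0,0,0.4],[0,0,1,0,0,0,0.4],[0,0,1,0,0,0,0.4],[0,0,1,0,0,0,0.4],[0,0,0,0,0,0,0.4]]
  ]
}}

```text
clock: 39.95
position: [0.3958, -0.2694, 0.1296]
tool_rot: [-3.139, -0.002, 1.672]
force: [-0.4, -0.0, 0.4]
grip_width: 0.0602
finger_force: 0.0
```

```bash
python3 to.py .3964 -.2708 .033
```

```text
39.95 [ 0.3958 -0.2694  0.1296] [-3.1387e+00 -2.3000e-03  1.6719e+00] 0.0602 [-0.4 -0.   0.4] rows [-0.083  0.037  4.829]
```

Emit:
{"name": "move_arm", "arguments": {
  "plan": [
    [[-0.06,0,1,0,0,0,0.4],[0,0,1,0,0,0,0.4],[0,0,1,0,0,0,0.4],[0,0,1,0,0,0,0.4],[0,0,0.8,0,0,0,0.4],[0,0,0,0,0,0,0.4],[0,0,0,0,0,0,-1],[0,0,0,0,0,0,-1],[0,0,0,0,0,0,-1],[0,0,0,0,0,0,-1]]
  ]
}}

```text
clock: 40.95
position: [0.3974, -0.2725, 0.0365]
tool_rot: [3.14, 0.001, 1.671]
force: [-1.0, 0.9, 10.2]
grip_width: 0.0269
finger_force: 29.5
```

Emit:
{"name": "move_arm", "arguments": {
  "plan": [
    [[0,0,-1,0,0,0,-1],[0,0,-1,0,0,0,-1],[0,0,-1,0,0,0,-1],[0,0,-1,0,0,0,-1],[0,0,-1,0,0,0,-1],[0,0,-1,0,0,0,-1],[0,0,-1,0,0,0,-1],[0,0,-1,0,0,0,-1],[0,0,-0.5,0,0,0,-1],[0,0,0,0,0,0,-1]]
  ]
}}

```text
clock: 41.95
position: [0.3973, -0.2724, 0.2066]
tool_rot: [3.139, 0.001, 1.671]
force: [-0.4, -0.2, 0.0]
grip_width: 0.0268
finger_force: 29.9
```

```bash
python3 look.py wrist w13; sed -i 's/for v in range.*//' held.py; python3 held.py w13 .027; python3 caps.py w13 .2303|grep '^red.* [1-9][0-9][0-9][0-9]\]';  python3 to.py .525 .0881 .2
```

```text
41.95 [ 0.3973 -0.2724  0.2066] [3.139e+00 1.000e-03 1.671e+00] [-0.4 -0.2  0. ]
iou,x,y mm (np.float64(0.6265377855887522), np.float64(-4.5), np.float64(0.5)) [286, 264, 66, 56, 2859]
-0.008 284 352 267 346 4507
-0.004 283 352 259 338 4554
0 283 353 251 330 4609
red [287, 265, 64, 55, 2765] [318.6 292.3] [ 0.3974 -0.2701  0.2303] tool mm [  2.2   0.3 -23.7]
42.0 [ 0.3969 -0.2721  0.2056] [3.1407e+00 5.0000e-04 1.6709e+00] 0.0267 [-0.2  0.7 -0.6] rows [17.283  8.17   0.276]
```

Emit:
{"name": "move_arm", "arguments": {
  "plan": [
    [[1,0.81,0,0,0,0,-1],[1,0.81,0,0,0,0,-1],[1,0.81,0,0,0,0,-1],[1,0.81,0,0,0,0,-1],[1,0.81,0,0,0,0,-1],[1,0.81,0,0,0,0,-1],[1,0.81,0,0,0,0,-1],[1,0.81,0,0,0,0,-1],[1,0.81,0,0,0,0,-1],[1,0.81,0,0,0,0,-1]]
  ]
}}

```text
clock: 43.0
position: [0.5381, -0.056, 0.204]
tool_rot: [-3.14, -0.0, 1.671]
force: [-0.1, -1.0, -0.8]
grip_width: 0.0268
finger_force: 29.9
```

Emit:
{"name": "move_arm", "arguments": {
  "plan": [
    [[1,0,0,0,0,0,-1],[1,0,0,0,0,0,-1],[1,0,0,0,0,0,-1],[1,0,0,0,0,0,-1],[1,0,0,0,0,0,-1],[0,0,0,0,0,0,-1],[0,0,0,0,0,0,-1],[0,0,0,0,0,0,-1],[0,0,0,0,0,0,-1],[0,0,0,0,0,0,-1]]
  ]
}}

```text
clock: 44.0
position: [0.5281, 0.0419, 0.2052]
tool_rot: [-3.141, 0.0, 1.67]
force: [0.6, -0.2, -1.3]
grip_width: 0.0271
finger_force: 29.9
```

```bash
python3 look.py wrist w14; python3 warp.py w14 .113 .44 .60 .02 .20;python3 wells.py w14; python3 caps.py w14 .149; python3 to.py .5247 .0856 .1255
```

```text
44.0 [0.5281 0.0419 0.2052] [-3.141  0.     1.67 ] [ 0.6 -0.2 -1.3]
px/m 3333.333333333333
0.5183 0.1544 16.2
0.5282 0.0533 16.1
0.5267 0.0866 16.0
0.521 0.1214 16.3
red [296, 63, 48, 50, 1862] [319.8  87.3] [0.5211 0.1218 0.149 ] tool mm [80.1  0.9 56.1]
red [287, 265, 65, 55, 2786] [318.5 292.3] [ 0.5336 -0.0114  0.149 ] tool mm [-53.7   0.2  56.2]
blue [30, 132, 53, 23, 535] [ 57.2 143. ] [0.3711 0.0756 0.149 ] tool mm [  49.1 -152.9   56.2]
blue [152, 169, 29, 14, 228] [165.9 175.5] [0.4335 0.062  0.149 ] tool mm [ 29.3 -92.1  56.2]
44.05 [0.5281 0.042  0.2052] [-3.1415e+00  1.0000e-04  1.6700e+00] 0.0271 [-0.1 -0.3 -0.6] rows [2.184 0.047 3.986]
```

Emit:
{"name": "move_arm", "arguments": {
  "plan": [
    [[1,0,0,0,0,0,-1],[1,0,0,0,0,0,-1],[0.17,0.04,0,0,0,0,-1],[0,0,0,0,0,0,-1],[0,0,0.7,0,0,0,-1],[0,0,0.6,0,0,0,-1],[0,0,0.5,0,0,0,-1],[0,0,0.2,0,0,0,-1],[0,0,0,0,0,0,-1],[0,0,0,0,0,0,-1]]
  ]
}}

```text
clock: 45.05
position: [0.5247, 0.0857, 0.1655]
tool_rot: [3.141, -0.0, 1.671]
force: [0.8, 0.8, 0.5]
grip_width: 0.0266
finger_force: 29.9
```

```bash
python3 to.py .5248 .0854 .1255
```

```text
45.05 [0.5247 0.0857 0.1655] [ 3.1414 -0.      1.6707] 0.0266 [0.8 0.8 0.5] rows [-1.700e-02  2.000e-03  2.001e+00]
```

Emit:
{"name": "move_arm", "arguments": {
  "plan": [
    [[-0.01,0,0.4,0,0,0,-1],[0,0,0.4,0,0,0,-1],[0,0,0.3,0,0,0,-1],[0,0,0.3,0,0,0,-1],[0,0,0.2,0,0,0,-1],[0,0,0.2,0,0,0,-1],[0,0,0.1,0,0,0,-1],[0,0,0.1,0,0,0,-1],[0,0,0.05,0,0,0,-1],[0,0,0,0,0,0,-1]]
  ]
}}

```text
clock: 46.05
position: [0.5248, 0.0858, 0.1254]
tool_rot: [3.141, -0.0, 1.671]
force: [-6.5, 1.8, 21.5]
grip_width: 0.027
finger_force: 32.4
```

Emit:
{"name": "move_arm", "arguments": {
  "plan": [
    [[0,0,0,0,0,0,0.4],[0,0,0,0,0,0,0.4],[0,0,-0.5,0,0,0,0.4],[0,0,-1,0,0,0,0.4],[0,0,-1,0,0,0,0.4],[0,0,-1,0,0,0,0.4],[0,0,-1,0,0,0,0.4],[-1,0,0,0,0,0,0.4],[-1,0,0,0,0,0,0.4],[-1,0,0,0,0,0,0.4]]
  ]
}}

```text
clock: 47.05
position: [0.5306, 0.0251, 0.2151]
tool_rot: [3.141, 0.0, 1.671]
force: [-0.9, -0.5, -0.3]
grip_width: 0.0597
finger_force: 0.0
```

Emit:
{"name": "move_arm", "arguments": {
  "plan": [
    [[-1,-0.87,0,0,0,0,0.4],[-1,-0.87,0,0,0,0,0.4],[-1,-0.87,0,0,0,0,0.4],[-1,-0.87,0,0,0,0,0.4],[-1,-0.87,0,0,0,0,0.4],[-1,-0.87,0,0,0,0,0.4],[-1,-0.87,0,0,0,0,0.4],[-1,-0.87,0,0,0,0,0.4],[-1,-0.87,0,0,0,0,0.4],[-1,-0.87,0,0,0,0,0.4]]
  ]
}}

```text
clock: 48.05
position: [0.3767, -0.1914, 0.2149]
tool_rot: [3.141, 0.0, 1.671]
force: [-0.4, -0.0, -0.0]
grip_width: 0.0599
finger_force: 0.0
```

Emit:
{"name": "move_arm", "arguments": {
  "plan": [
    [[-1,0,0,0,0,0,0.4],[-1,0,0,0,0,0,0.4],[-1,0,0,0,0,0,0.4],[-1,0,0,0,0,0,0.4],[0,0,0,0,0,0,0.4],[0,0,0,0,0,0,0.4],[0,0,0,0,0,0,0.4],[0,0,0,0,0,0,0.4],[0,0,0,0,0,0,0.4],[0,0,0,0,0,0,0.4]]
  ]
}}

```text
clock: 49.05
position: [0.3854, -0.2698, 0.2144]
tool_rot: [3.142, -0.0, 1.671]
force: [-0.2, -0.8, 0.2]
grip_width: 0.0599
finger_force: 0.0
```

```bash
python3 look.py wrist w15; python3 caps.py w15 .0595;python3 to.py .3928 -.3298 .034
```

```text
49.05 [ 0.3854 -0.2698  0.2144] [ 3.142 -0.     1.671] [-0.2 -0.8  0.2]
red [307, 226, 27, 24, 522] [319.7 237.4] [ 0.3928 -0.3298  0.0595] tool mm [-60.5   1.3 154.9]
blue [415, 50, 32, 34, 857] [430.4  66.3] [ 0.4671 -0.167   0.0595] tool mm [ 94.1  91.6 154.9]
blue [403, 170, 29, 28, 615] [417.1 183.2] [ 0.4758 -0.2665  0.0595] tool mm [ -5.8  90.2 154.9]
49.1 [ 0.3854 -0.2699  0.2143] [ 3.1416 -0.      1.6711] 0.0597 [-0.5 -0.7 -0.8] rows [-3.019  0.067  9.017]
```

Emit:
{"name": "move_arm", "arguments": {
  "plan": [
    [[-1,0.06,0,0,0,0,0.4],[-1,0,0,0,0,0,0.4],[-0.96,0,0,0,0,0,0.4],[0,0,0,0,0,0,0.4],[0,0,1,0,0,0,0.4],[0,0,1,0,0,0,0.4],[0,0,1,0,0,0,0.4],[0,0,1,0,0,0,0.4],[0,0,0,0,0,0,0.4],[0,0,0,0,0,0,0.4]]
  ]
}}

```text
clock: 50.1
position: [0.3925, -0.3286, 0.1347]
tool_rot: [-3.141, -0.0, 1.671]
force: [0.1, -0.1, -0.4]
grip_width: 0.0598
finger_force: 0.0
```

Emit:
{"name": "move_arm", "arguments": {
  "plan": [
    [[0,0,1,0,0,0,0.4],[0,0,1,0,0,0,0.4],[0,0,1,0,0,0,0.4],[0,0,1,0,0,0,0.4],[0,0,1,0,0,0,0.4],[0,0,0,0,0,0,0.4],[0,0,0,0,0,0,-1],[0,0,0,0,0,0,-1],[0,0,0,0,0,0,-1],[0,0,0,0,0,0,-1]]
  ]
}}

```text
clock: 51.1
position: [0.3931, -0.3294, 0.0357]
tool_rot: [3.14, 0.001, 1.671]
force: [-1.9, 0.6, 9.7]
grip_width: 0.0272
finger_force: 29.0
```

Emit:
{"name": "move_arm", "arguments": {
  "plan": [
    [[0,0,-1,0,0,0,-1],[0,0,-1,0,0,0,-1],[0,0,-1,0,0,0,-1],[0,0,-1,0,0,0,-1],[0,0,-1,0,0,0,-1],[0,0,-1,0,0,0,-1],[0,0,-1,0,0,0,-1],[0,0,-1,0,0,0,-1],[0,0,-0.5,0,0,0,-1],[0,0,0,0,0,0,-1]]
  ]
}}

```text
clock: 52.1
position: [0.393, -0.3292, 0.2058]
tool_rot: [3.139, 0.002, 1.671]
force: [0.0, -0.2, -0.6]
grip_width: 0.027
finger_force: 29.9
```

```bash
python3 look.py wrist w16; python3 caps.py w16 .2303|grep '^red.* [1-9][0-9][0-9][0-9]\]';  python3 to.py .5284 .0538 .2
```

```text
52.1 [ 0.393  -0.3292  0.2058] [3.139e+00 2.000e-03 1.671e+00] [ 0.  -0.2 -0.6]
red [287, 271, 64, 55, 2746] [318.5 297.7] [ 0.3932 -0.3289  0.2303] tool mm [  0.2   0.3 -24.5]
52.15 [ 0.3926 -0.3289  0.2047] [3.1406e+00 7.0000e-04 1.6709e+00] 0.0269 [ 0.1 -0.6 -0.4] rows [18.362  8.666  0.23 ]
```

Emit:
{"name": "move_arm", "arguments": {
  "plan": [
    [[1,0.86,0,0,0,0,-1],[1,0.86,0,0,0,0,-1],[1,0.86,0,0,0,0,-1],[1,0.86,0,0,0,0,-1],[1,0.86,0,0,0,0,-1],[1,0.86,0,0,0,0,-1],[1,0.86,0,0,0,0,-1],[1,0.86,0,0,0,0,-1],[1,0.86,0,0,0,0,-1],[1,0.86,0,0,0,0,-1]]
  ]
}}

```text
clock: 53.15
position: [0.5437, -0.1116, 0.2031]
tool_rot: [-3.14, -0.0, 1.671]
force: [0.6, -0.1, -0.6]
grip_width: 0.0269
finger_force: 29.9
```

Emit:
{"name": "move_arm", "arguments": {
  "plan": [
    [[1,0,0,0,0,0,-1],[1,0,0,0,0,0,-1],[1,0,0,0,0,0,-1],[1,0,0,0,0,0,-1],[1,0,0,0,0,0,-1],[1,0,0,0,0,0,-1],[1,0,0,0,0,0,-1],[0,0,0,0,0,0,-1],[0,0,0,0,0,0,-1],[0,0,0,0,0,0,-1]]
  ]
}}

```text
clock: 54.15
position: [0.5295, 0.0258, 0.2038]
tool_rot: [-3.141, 0.0, 1.67]
force: [-1.0, -0.3, -0.1]
grip_width: 0.0271
finger_force: 29.9
```

```bash
python3 look.py wrist w17; python3 caps.py w17 .149; python3 to.py .5281 .0538 .1247
```

```text
54.15 [0.5295 0.0258 0.2038] [-3.141  0.     1.67 ] [-1.  -0.3 -0.1]
red [292, 34, 49, 53, 2011] [316.   60.3] [0.519  0.1192 0.149 ] tool mm [94.  -1.1 54.7]
red [294, 101, 47, 47, 1696] [316.7 124.3] [0.5227 0.0854 0.149 ] tool mm [60.  -0.8 54.7]
red [287, 271, 64, 55, 2767] [318.5 297.6] [ 0.5353 -0.0309  0.149 ] tool mm [-57.    0.2  54.8]
blue [25, 115, 53, 24, 582] [ 51.8 126.3] [0.3718 0.0692 0.149 ] tool mm [  58.9 -152.6   54.9]
blue [149, 152, 29, 15, 247] [163.  159.1] [0.4342 0.0562 0.149 ] tool mm [ 39.7 -91.7  54.8]
54.2 [0.5296 0.0258 0.2039] [-3.1410e+00  3.0000e-04  1.6698e+00] 0.0269 [ 0.1 -0.   0.6] rows [1.403 0.068 3.959]
```

```bash
python3 warp.py w17 .113 .44 .60 .02 .20;python3 wells.py w17;python3 - <<'E'
import cv2
a=cv2.imread("pics/w17.png")[20:330,190:450]; cv2.imwrite("pics/w17c.png",cv2.resize(a,None,fx=1.9,fy=1.9,interpolation=cv2.INTER_CUBIC))
E
```

```text
px/m 3333.333333333333
0.5204 0.1193 16.7
0.5273 0.0512 15.9
0.5243 0.0845 16.8
0.5159 0.1523 16.5
```

View pics/w17c.png

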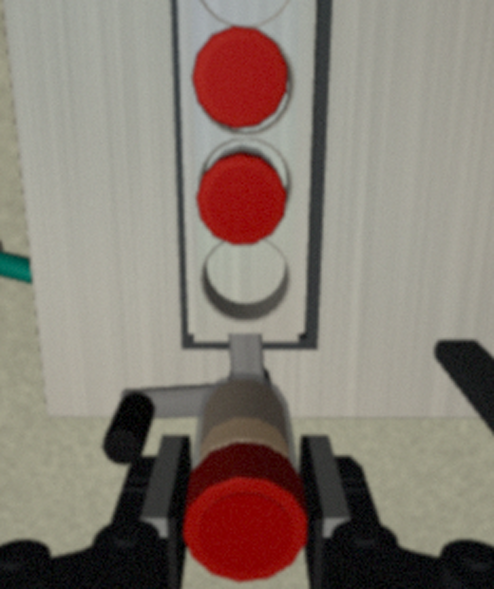

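Emit:
{"name": "move_arm", "arguments": {
  "plan": [
    [[1,0,0,0,0,0,-1],[0.28,-0.01,0,0,0,0,-1],[0,0,0,0,0,0,-1],[0,0,0,0,0,0,-1],[0,0,0.7,0,0,0,-1],[0,0,0.6,0,0,0,-1],[0,0,0.5,0,0,0,-1],[0,0,0.2,0,0,0,-1],[0,0,0,0,0,0,-1],[0,0,0,0,0,0,-1]]
  ]
}}

```text
clock: 55.2
position: [0.5271, 0.052, 0.1645]
tool_rot: [3.141, -0.0, 1.671]
force: [0.3, 0.4, 0.4]
grip_width: 0.0268
finger_force: 29.9
```

```bash
python3 to.py .5268 .0511 .1247
```

```text
55.2 [0.5271 0.052  0.1645] [ 3.1414 -0.      1.6707] 0.0268 [0.3 0.4 0.4] rows [-0.044 -0.019  1.99 ]
```

Emit:
{"name": "move_arm", "arguments": {
  "plan": [
    [[-0.04,-0.02,0.4,0,0,0,-1],[0,0,0.4,0,0,0,-1],[0,0,0.3,0,0,0,-1],[0,0,0.3,0,0,0,-1],[0,0,0.2,0,0,0,-1],[0,0,0.2,0,0,0,-1],[0,0,0.1,0,0,0,-1],[0,0,0.05,0,0,0,-1],[0,0,0.05,0,0,0,-1],[0,0,0,0,0,0,-1]]
  ]
}}

```text
clock: 56.2
position: [0.5267, 0.0512, 0.1248]
tool_rot: [3.141, -0.0, 1.671]
force: [-1.5, 0.0, 6.4]
grip_width: 0.027
finger_force: 30.7
```

Emit:
{"name": "move_arm", "arguments": {
  "plan": [
    [[0,0,0,0,0,0,0.4],[0,0,0,0,0,0,0.4],[0,0,-0.5,0,0,0,0.4],[0,0,-1,0,0,0,0.4],[0,0,-1,0,0,0,0.4],[0,0,-1,0,0,0,0.4],[0,0,-1,0,0,0,0.4],[0,0,-1,0,0,0,0.4],[0,0,-1,0,0,0,0.4],[0,0,-1,0,0,0,0.4]]
  ]
}}

```text
clock: 57.2
position: [0.5265, 0.0511, 0.2759]
tool_rot: [3.141, -0.0, 1.671]
force: [0.1, -0.6, 0.2]
grip_width: 0.0598
finger_force: 0.0
```

Emit:
{"name": "move_arm", "arguments": {
  "plan": [
    [[0,0,-1,0,0,0,0.4],[0,0,-1,0,0,0,0.4],[0,0,-1,0,0,0,0.4],[0,0,-0.7,0,0,0,0.4],[1,0,0,0,0,0,0.4],[1,0,0,0,0,0,0.4],[0.6,0,0,0,0,0,0.4],[0,0,0,0,0,0,0.4],[0,0,0,0,0,0,0.4],[0,0,0,0,0,0,0.4]]
  ]
}}

```text
clock: 58.2
position: [0.5215, 0.1019, 0.3484]
tool_rot: [3.142, 0.0, 1.67]
force: [0.6, -0.7, 0.5]
grip_width: 0.06
finger_force: 0.0
```

```bash
python3 look.py wrist w18; python3 to.py .6267 .1156 .298;python3 caps.py w18 .149;python3 look.py side s18;python3 look.py scene c18; python3 - <<'E'
from h import *
import pickle
# handle in side & scene: red line; compare to predicted ends
for n in("s18","c18","w18"):
    f,st=pickle.load(open(n+".pkl","rb"));c=cam(f,st);im=f["color"].astype(int)
    m=((im[...,0]>80)&(im[...,0]>2*im[...,1])).astype(np.uint8)
    k,_,s,ce=cv2.connectedComponentsWithStats(m)
    e=[proj(c,np.array([.5541,.1083,0])+R.from_euler('z',.0985).apply([.073,y,.317])).round(1).tolist() for y in(-.081,.081)]
    print(n,e,[(s[i].tolist()) for i in range(1,k) if s[i,4]>60])
E
```

```text
58.2 [0.5215 0.1019 0.3484] [3.142 0.    1.67 ] [ 0.6 -0.7  0.5]
58.25 [0.5215 0.102  0.3483] [-3.1416e+00  3.0000e-04  1.6696e+00] 0.0597 [ 0.3  0.2 -0.6] rows [0.159 5.301 2.517]
red [482, 70, 69, 245, 5258] [516.7 187.9] [0.7322 0.0982 0.149 ] tool mm [-24.5 209.3 199.4]
red [305, 135, 26, 27, 542] [317.5 147.9] [0.5189 0.1198 0.149 ] tool mm [ 18.2  -0.9 199.4]
red [306, 168, 25, 25, 490] [317.9 180.3] [0.5226 0.0857 0.149 ] tool mm [-16.2  -0.6 199.4]
red [307, 200, 23, 24, 436] [318.1 211.2] [0.5262 0.0511 0.149 ] tool mm [-51.   -0.4 199.4]
blue [381, 0, 48, 16, 734] [404.6   7.4] [0.5838 0.2533 0.149 ] tool mm [144.6  76.9 199.3]
blue [123, 159, 36, 17, 322] [140.8 167. ] [0.3389 0.0819 0.149 ] tool mm [  -1.8 -183.7  199.4]
blue [259, 310, 16, 14, 181] [266.6 316.6] [ 0.4774 -0.0922  0.149 ] tool mm [-188.7  -63.1  199.5]
blue [262, 362, 15, 12, 151] [268.7 367.6] [ 0.484  -0.1715  0.149 ] tool mm [-268.3  -64.3  199.5]
58.25 [0.5215 0.102  0.3483] [-3.142  0.     1.67 ] [ 0.3  0.2 -0.6]
58.3 [0.5215 0.1021 0.3484] [3.142 0.    1.67 ] [1.  0.5 0.8]
s18 [[316.4, 158.1], [290.1, 186.7]] [[289, 158, 29, 30, 104], [329, 214, 17, 19, 119], [189, 242, 40, 26, 638], [283, 320, 11, 24, 90], [18, 339, 63, 47, 1567]]
c18 [[326.4, 165.8], [372.8, 148.5]] [[541, 122, 39, 15, 299]]
w18 [[483.9, 347.6], [537.7, 79.8]] [[481, 70, 70, 245, 5615], [305, 134, 26, 28, 560], [501, 146, 11, 9, 78], [306, 168, 25, 26, 512], [496, 168, 11, 9, 79], [307, 199, 23, 25, 450]]
```

Emit:
{"name": "move_arm", "arguments": {
  "plan": [
    [[0.16,1,0,0,0,0,0.4],[0,1,0,0,0,0,0.4],[0,1,0,0,0,0,0.4],[0,1,0,0,0,0,0.4],[0,1,0,0,0,0,0.4],[0,0.3,0,0,0,0,0.4],[0,0,0,0,0,0,0.4],[0,0,0,0,0,0,0.4],[0,0,0,0,0,0,0.4],[0,0,0,0,0,0,0.4]]
  ]
}}

```text
clock: 59.35
position: [0.6262, 0.1167, 0.3487]
tool_rot: [3.141, -0.0, 1.671]
force: [-0.0, 0.1, -0.5]
grip_width: 0.0597
finger_force: 0.0
```

```bash
python3 to.py .6267 .1156 .298; python3 look.py wrist w19; python3 - <<'E'
from h import *
import pickle
f,st=pickle.load(open("w19.pkl","rb"));c=cam(f,st);im=f["color"].astype(int);r=R.from_euler('xyz',st["tool_rot"]).as_matrix()
m=((im[...,0]>80)&(im[...,0]>2*im[...,1]))
for v in range(40,400,40):
    xs=np.where(m[v])[0]
    if len(xs): p=ray(c,xs.mean(),v,.317);print(v,xs.min(),xs.max(),(r.T@(p-st["position"])*1000).round(1))
E
```

```text
59.35 [0.6262 0.1167 0.3487] [ 3.1412e+00 -1.0000e-04  1.6708e+00] 0.0597 [-0.   0.1 -0.5] rows [-0.056  0.02   2.535]
59.35 [0.6262 0.1167 0.3487] [ 3.141 -0.     1.671] [-0.   0.1 -0.5]
80 316 322 [84.1  0.5 31.7]
120 308 329 [65.1  0.3 31.7]
160 206 329 [ 44.6 -25.8  31.7]
200 309 448 [22.4 19.8 31.7]
240 309 441 [-1.7 23.4 31.7]
280 309 327 [-28.   -0.1  31.7]
320 309 326 [-56.7  -0.4  31.7]
360 312 324 [-88.2  -0.1  31.7]
```

Emit:
{"name": "move_arm", "arguments": {
  "grip_force": 45,
  "plan": [
    [[0,0.01,1,0,0,0,0.4],[0,0,1,0,0,0,0.4],[0,0,0.53,0,0,0,0.4],[0,0,0,0,0,0,0.4],[0,0,0,0,0,0,-1],[0,0,0,0,0,0,-1],[0,0,0,0,0,0,-1],[0,0,0,0,0,0,-1],[0,0,0,0,0,0,-1],[0,0,0,0,0,0,-1]]
  ]
}}

```text
clock: 60.4
position: [0.6262, 0.1167, 0.2984]
tool_rot: [-3.141, -0.0, 1.671]
force: [-8.2, -1.5, 7.4]
grip_width: 0.0105
finger_force: 43.9
```

```bash
python3 to.py .6267 .1156 .298; python3 -c "
import numpy as np
p=np.radians(95-4.75*np.arange(21));x=60-150*np.cos(p);z=168+150*np.sin(p)
for i in range(20): print(i+1,round((x[i+1]-x[i])/20,3),round(-(z[i+1]-z[i])/20,3))"
```

```text
60.4 [0.6262 0.1167 0.2984] [-3.1409e+00 -1.0000e-04  1.6707e+00] 0.0105 [-8.2 -1.5  7.4] rows [-0.058  0.018  0.021]
1 -0.621 -0.028
2 -0.621 0.023
3 -0.617 0.074
4 -0.609 0.125
5 -0.596 0.175
6 -0.58 0.224
7 -0.559 0.271
8 -0.535 0.317
9 -0.507 0.36
10 -0.475 0.401
11 -0.44 0.439
12 -0.403 0.474
13 -0.362 0.505
14 -0.319 0.534
15 -0.274 0.558
16 -0.227 0.579
17 -0.178 0.596
18 -0.128 0.608
19 -0.077 0.617
20 -0.026 0.621
```

Emit:
{"name": "move_arm", "arguments": {
  "plan": [
    [[0,-0.62,-0.03,0,0,0,-1],[0,-0.62,0.02,0,0,0,-1],[0,-0.62,0.07,0,0,0,-1],[0,-0.61,0.12,0,0,0,-1],[0,-0.6,0.17,0,0,0,-1],[0,-0.58,0.22,0,0,0,-1],[0,-0.56,0.27,0,0,0,-1],[0,-0.53,0.32,0,0,0,-1],[0,-0.51,0.36,0,0,0,-1],[0,-0.47,0.4,0,0,0,-1]]
  ]
}}

```text
clock: 61.4
position: [0.5138, 0.1057, 0.2603]
tool_rot: [3.138, -0.001, 1.671]
force: [11.9, 2.2, -3.8]
grip_width: 0.0103
finger_force: 46.1
```

```bash
python3 - <<'E'
from h import *
o=observe();d=R.from_euler('z',-.0985).apply(o["position"]+[0,0,.019]-[.5541,.1083,0]);v=d[[0,2]]-[.06,.168]
print(d.round(4),"r",np.hypot(*v),"phi",np.degrees(np.arctan2(v[1],-v[0])),o["force"],o["grip_width"])
E
```

```text
[-0.0404  0.0014  0.2793] r 0.14985548019612266 phi 47.94172254345431 [11.90522338  2.24871651 -3.75625935] 0.01033880902141246
```

Following well (r = 150 mm, 48°). Continue to level.

Emit:
{"name": "move_arm", "arguments": {
  "plan": [
    [[0,-0.44,0.44,0,0,0,-1],[0,-0.4,0.47,0,0,0,-1],[0,-0.36,0.5,0,0,0,-1],[0,-0.32,0.53,0,0,0,-1],[0,-0.27,0.56,0,0,0,-1],[0,-0.23,0.58,0,0,0,-1],[0,-0.18,0.6,0,0,0,-1],[0,-0.13,0.61,0,0,0,-1],[0,-0.07,0.5,0,0,0,-1],[0,0,0.3,0,0,0,-1]]
  ]
}}

```text
clock: 62.4
position: [0.4646, 0.1009, 0.1576]
tool_rot: [-3.141, -0.0, 1.671]
force: [-11.3, 1.9, 13.1]
grip_width: 0.0107
finger_force: 52.2
```

```bash
cat > cl.py <<'E'
from h import *
o=observe();d=R.from_euler('z',-.0985).apply(o["position"]+[0,0,.019]-[.5541,.1083,0]);v=d[[0,2]]-[.06,.168]
print(d.round(4),"r",np.hypot(*v),"phi",np.degrees(np.arctan2(v[1],-v[0])),o["force"],o["grip_width"])
E
python3 cl.py
```

```text
[-0.0898  0.0014  0.1766] r 0.15000927536124392 phi 3.269302975031355 [-11.3009338    1.94920324  13.14164361] 0.01065550748808459
```

Emit:
{"name": "move_arm", "arguments": {
  "plan": [
    [[0,0,0.15,0,0,0,-1],[0,0,0.15,0,0,0,-1],[0,0,0.1,0,0,0,-1],[0,0,0.1,0,0,0,-1],[0,0,0.1,0,0,0,-1],[0,0,0.05,0,0,0,-1],[0,0,0.05,0,0,0,-1],[0,0,0,0,0,0,-1],[0,0,0,0,0,0,-1],[0,0,0,0,0,0,-1]]
  ]
}}

```text
clock: 63.4
position: [0.464, 0.1008, 0.1437]
tool_rot: [-3.139, -0.0, 1.671]
force: [-11.6, 1.9, 8.9]
grip_width: 0.0098
finger_force: 52.3
```

```bash
python3 cl.py
```

```text
[-0.0904  0.0014  0.1627] r 0.15050532151074106 phi -2.0138136950595764 [-11.60722564   1.94158537   8.93542158] 0.009826443144152803
```

Emit:
{"name": "move_arm", "arguments": {
  "plan": [
    [[0,0,0.05,0,0,0,-1],[0,0,0.05,0,0,0,-1],[0,0,0.05,0,0,0,-1],[0,0,0,0,0,0,-1],[0,0,0,0,0,0,-1],[0,0,0,0,0,0,-1],[0,0,0,0,0,0,-1],[0,0,0,0,0,0,-1],[0,0,0,0,0,0,-1],[0,0,0,0,0,0,-1]]
  ]
}}

```text
clock: 64.4
position: [0.464, 0.1008, 0.1407]
tool_rot: [-3.14, -0.0, 1.671]
force: [-11.5, 1.7, 9.5]
grip_width: 0.0105
finger_force: 52.3
```

Emit:
{"name": "move_arm", "arguments": {
  "plan": [
    [[0,0,0,0,0,0,-0.5],[0,0,0,0,0,0,-0.5],[0,0,0,0,0,0,-0.5],[0,0,0,0,0,0,-0.5],[0,0,0,0,0,0,-0.5],[0,0,0,0,0,0,-0.5],[0,0,0,0,0,0,-0.5],[0,0,0,0,0,0,-0.5],[0,0,0,0,0,0,-0.5],[0,0,0,0,0,0,-0.5]]
  ]
}}

```text
clock: 65.4
position: [0.4652, 0.1005, 0.1405]
tool_rot: [3.142, 0.0, 1.671]
force: [-0.0, 0.5, -0.6]
grip_width: 0.0215
finger_force: 0.0
```

```bash
cat > hz.py <<'E'
import sys,pickle
from h import *
n=sys.argv[1];f,st=pickle.load(open(n+".pkl","rb"));c=cam(f,st);im=f["color"].astype(int)
m=((im[...,0]>70)&(im[...,0]>2*im[...,1])).astype(np.uint8)
k,l,s,ce=cv2.connectedComponentsWithStats(m)
print([(s[i].tolist()) for i in range(1,k) if s[i,4]>40])
for cl in(1.45,1.55,1.6,1.65,1.68):
    ph=np.radians(95)-cl
    e=[proj(c,np.array([.5541,.1083,0])+R.from_euler('z',.0985).apply([.06-.15*np.cos(ph),y,.168+.15*np.sin(ph)])).round(1).tolist() for y in(-.075,0,.075)]
    print(cl,e)
E
python3 look.py side s20; python3 look.py wrist w20;python3 hz.py s20;python3 hz.py w20
```

```text
65.4 [0.4652 0.1005 0.1405] [3.142 0.    1.671] [-0.   0.5 -0.6]
65.45 [0.4652 0.1005 0.1405] [-3.142 -0.     1.671] [ 0.3 -1.  -1. ]
[[333, 222, 9, 13, 41], [339, 223, 15, 22, 85], [189, 242, 40, 35, 880], [283, 321, 10, 23, 87], [18, 339, 63, 47, 1593]]
1.45 [[360.9, 204.3], [350.9, 218.5], [340.2, 233.6]]
1.55 [[361.3, 208.2], [351.4, 222.4], [340.7, 237.6]]
1.6 [[361.4, 210.1], [351.4, 224.3], [340.8, 239.5]]
1.65 [[361.3, 211.9], [351.4, 226.2], [340.8, 241.4]]
1.68 [[361.2, 213.0], [351.3, 227.3], [340.7, 242.5]]
[[298, 78, 35, 303, 8940], [400, 210, 32, 103, 1816], [407, 375, 6, 13, 49]]
1.45 [[323.8, 518.0], [325.3, 367.0], [327.7, 125.6]]
1.55 [[317.9, 475.6], [318.0, 333.5], [318.1, 118.7]]
1.6 [[316.5, 457.2], [316.4, 319.4], [316.1, 116.0]]
1.65 [[316.1, 440.4], [315.9, 306.8], [315.5, 113.5]]
1.68 [[316.2, 431.0], [316.0, 299.8], [315.7, 112.2]]
```

```bash
python3 - <<'E'
from h import *
import pickle
f,st=pickle.load(open("s20.pkl","rb"));c=cam(f,st);im=f["color"].astype(int)
m=((im[...,0]>70)&(im[...,0]>2*im[...,1]))
P=lambda cl,y:proj(c,np.array([.5541,.1083,0])+R.from_euler('z',.0985).apply([.06-.15*np.cos(np.radians(95)-cl),y,.168+.15*np.sin(np.radians(95)-cl)]))
for u in(343,346,349,352):
    vs=np.where(m[215:250,u])[0]+215;print(u,vs.min(),vs.max(),vs.mean(),end=' | ')
    for cl in(1.5,1.6,1.65,1.68):
        a,b=P(cl,.0),P(cl,.075);print(cl,round(a[1]+(u-a[0])*(b[1]-a[1])/(b[0]-a[0]),1),end=' ')
    print()
f,st=pickle.load(open("w20.pkl","rb"));c=cam(f,st);im=f["color"].astype(int)
m=((im[...,0]>60)&(im[...,0]>2*im[...,1]))
for v in(120,160,200):
    xs=np.where(m[v,250:380])[0]+250;print(v,xs.min(),xs.max())
for cl in (1.5,1.6,1.65,1.68):
    ph=np.radians(95)-cl;ys=np.linspace(-.08,.08,80);o=[]
    Q=np.array([proj(c,np.array([.5541,.1083,0])+R.from_euler('z',.0985).apply([.06-.15*np.cos(ph)+s,y,.168+.15*np.sin(ph)])) for s in(-.006,.006) for y in ys]).reshape(2,80,2)
    print(cl,[[round(float(np.interp(v,q[::-1,1],q[::-1,0])),1) for q in Q] for v in(120,160,200)])
E
```

```text
343 235 240 237.5 | 1.5 232.0 1.6 236.4 1.65 238.2 1.68 239.2 
346 231 236 233.5 | 1.5 227.8 1.6 232.1 1.65 233.9 1.68 234.9 
349 226 232 229.0 | 1.5 223.6 1.6 227.8 1.65 229.6 1.68 230.6 
352 224 228 226.0 | 1.5 219.3 1.6 223.5 1.65 225.3 1.68 226.3 
120 299 332
160 299 331
200 300 331
1.5 [[298.9, 344.7], [299.6, 343.7], [300.3, 342.6]]
1.6 [[296.5, 335.8], [297.3, 335.1], [298.1, 334.4]]
1.65 [[297.2, 333.9], [298.0, 333.3], [298.7, 332.6]]
1.68 [[298.1, 333.4], [298.8, 332.8], [299.6, 332.2]]
```

Emit:
{"name": "move_arm", "arguments": {
  "plan": [
    [[0,0,0,0,0,0,0],[0,0,0,0,0,0,0],[0,0,-0.5,0,0,0,0],[0,0,-1,0,0,0,0],[0,0,-1,0,0,0,0],[0,0,-1,0,0,0,0],[0,0,-1,0,0,0,0],[0,0,-1,0,0,0,0],[0,0,-1,0,0,0,-1],[0,0,-1,0,0,0,-1]]
  ]
}}

```text
clock: 66.5
position: [0.465, 0.1005, 0.2922]
tool_rot: [3.141, -0.0, 1.671]
force: [0.2, 0.5, -0.5]
grip_width: 0.0145
finger_force: 0.0
```

Emit:
{"name": "move_arm", "arguments": {
  "plan": [
    [[1,0.3,0,0,0,0,-1],[1,0.3,0,0,0,0,-1],[1,0.3,0,0,0,0,-1],[1,0.3,0,0,0,0,-1],[1,0,0,0,0,0,-1],[1,0,0,0,0,0,-1],[1,0,0,0,0,0,-1],[1,0,0,0,0,0,-1],[0,0,0,0,0,0,-1],[0,0,0,0,0,0,-1]]
  ]
}}

```text
clock: 67.5
position: [0.473, 0.262, 0.291]
tool_rot: [3.141, 0.0, 1.671]
force: [-0.1, -0.2, 0.4]
grip_width: -0.0004
finger_force: 0.0
```

```bash
python3 look.py wrist w21; python3 to.py .4722 .2761 .100; python3 look.py side s21; python3 look.py scene c21; python3 - <<'E'
from h import *
import pickle
f,st=pickle.load(open("w21.pkl","rb"));c=cam(f,st);im=f["color"].astype(int);r=R.from_euler('xyz',st["tool_rot"]).as_matrix()
m=((im[...,1]>60)&(im[...,1]>2*im[...,0])&(im[...,1]>1.5*im[...,2])).astype(np.uint8)
k,_,s,ce=cv2.connectedComponentsWithStats(m)
for i in range(1,k):
    if s[i,4]>60: p=ray(c,*ce[i],.096);print(s[i].tolist(),p.round(4),(r.T@(p-st["position"])/.02).round(3))
f,st=pickle.load(open("s21.pkl","rb"));im=f["color"].astype(int)
m=((im[...,0]>70)&(im[...,0]>2*im[...,1]))
for u in(343,346,349,352,355,358): vs=np.where(m[200:250,u])[0]+200;print(u,vs.mean() if len(vs) else None,end=' ')
E
```

```text
67.5 [0.473 0.262 0.291] [3.141 0.    1.671] [-0.1 -0.2  0.4]
67.55 [0.4732 0.2615 0.2909] [3.1414e+00 2.0000e-04 1.6704e+00] -0.0002 [ 0.7 -0.5 -0. ] rows [0.731 0.023 9.546]
67.55 [0.4732 0.2615 0.2909] [3.141 0.    1.67 ] [ 0.7 -0.5 -0. ]
67.6 [0.4732 0.2613 0.2908] [3.141 0.    1.67 ] [ 0.7  0.3 -0.1]
[309, 149, 21, 22, 368] [0.4727 0.2695 0.096 ] [0.372 0.023 9.748]
343 229.33333333333334 346 231.14285714285714 349 229.5 352 225.5 355 221.0 358 217.0
```

Emit:
{"name": "move_arm", "arguments": {
  "plan": [
    [[0.7,0.02,0,0,0,0,-1],[0,0,0,0,0,0,-1],[0,0,1,0,0,0,-1],[0,0,1,0,0,0,-1],[0,0,1,0,0,0,-1],[0,0,1,0,0,0,-1],[0,0,1,0,0,0,-1],[0,0,1,0,0,0,-1],[0,0,1,0,0,0,-1],[0,0,0,0,0,0,-1]]
  ]
}}

```text
clock: 68.65
position: [0.471, 0.2754, 0.1485]
tool_rot: [-3.138, 0.002, 1.671]
force: [-0.0, -0.2, 0.0]
grip_width: 0.0004
finger_force: 0.0
```

Emit:
{"name": "move_arm", "arguments": {
  "plan": [
    [[0,0,1,0,0,0,-1],[0,0,1,0,0,0,-1],[0,0,0.4,0,0,0,-1],[0,0,0.15,0,0,0,-1],[0,0,0.1,0,0,0,-1],[0,0,0.1,0,0,0,-1],[0,0,0.1,0,0,0,-1],[0,0,0,0,0,0,-1],[0,0,0,0,0,0,-1],[0,0,0,0,0,0,-1]]
  ]
}}

```text
clock: 69.65
position: [0.4725, 0.2763, 0.0938]
tool_rot: [3.141, -0.0, 1.671]
force: [2.2, 1.2, 2.4]
grip_width: 0.0
finger_force: 1.4
```

Emit:
{"name": "move_arm", "arguments": {
  "plan": [
    [[0,0,0.05,0,0,0,-1],[0,0,0.05,0,0,0,-1],[0,0,0.05,0,0,0,-1],[0,0,0.05,0,0,0,-1],[0,0,0,0,0,0,-1],[0,0,0,0,0,0,-1],[0,0,0,0,0,0,-1],[0,0,0,0,0,0,-1],[0,0,0,0,0,0,-1],[0,0,0,0,0,0,-1]]
  ]
}}

```text
clock: 70.65
position: [0.4725, 0.2764, 0.0906]
tool_rot: [3.14, -0.001, 1.671]
force: [-3.3, -1.5, 26.8]
grip_width: 0.0001
finger_force: 13.6
```

Emit:
{"name": "move_arm", "arguments": {
  "plan": [
    [[0,0,-0.5,0,0,0,-1],[0,0,-1,0,0,0,-1],[0,0,-1,0,0,0,-1],[0,0,-1,0,0,0,-1],[0,0,-1,0,0,0,-1],[0,0,-1,0,0,0,-1],[0,0,-1,0,0,0,-1],[0,0,-1,0,0,0,-1],[0,0,-1,0,0,0,-1],[0,0,-1,0,0,0,-1]]
  ]
}}

```text
clock: 71.65
position: [0.4715, 0.2757, 0.2799]
tool_rot: [-3.14, 0.001, 1.671]
force: [-0.7, 0.8, -0.6]
grip_width: -0.0001
finger_force: 0.0
```

```bash
python3 look.py side s22; python3 - <<'E'
import cv2
a=cv2.imread("pics/s22.png")[150:380,220:450]; cv2.imwrite("pics/s22c.png",cv2.resize(a,None,fx=2.6,fy=2.6,interpolation=cv2.INTER_CUBIC))
E
```

```text
71.65 [0.4715 0.2757 0.2799] [-3.140e+00  1.000e-03  1.671e+00] [-0.7  0.8 -0.6]
```

View pics/s22c.png

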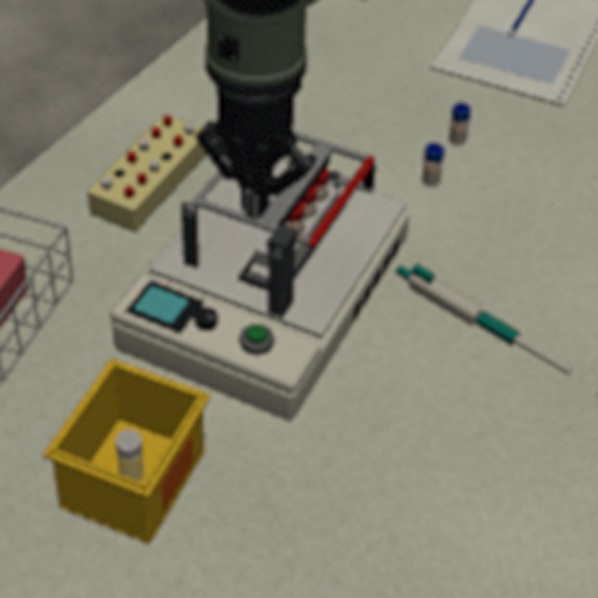

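The picture shows the clamp level and holding over the three red caps. The spent vial stands in the tub, both blue vials are upright, and the button is up. Everything is in place to hand in.

```bash
python3 -c "
from workcell import job_done
print(job_done())"
```

```text
the job is handed in; nothing more can be done
None
```

I finished the task and handed it in at about 72 s of the 210 s allowed; the hand-in call returned no verdict. The one spent vial is in the tub, the block is locked in the pocket with the three red vials home, the clamp is latched, and the start button was pressed to its stop and is up again.

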